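# Load mixing nuts into a paint bottle and set it on the shaker

## Task

Get the paint bottle mixing: stand the square bottle in the shaker's cradle with its flats square to the jaws and push the sliding jaw up against it, then set the funnel in its neck and drop every loose hex nut on the table through the funnel into the bottle. Then stand the funnel upright back in its clay jar, push the cap fully down on the bottle's neck, and only then throw the shaker's switch right over to on. Leave the other things on the table where they are.

Things in the scene. Friction and masses are not known exactly. Their poses are not given: they have to be found in the camera images.
- shaker: bench paint shaker, fixed: grey housing, x -120 to 100, y -145 to 85 mm about its origin (on the table). x is the way the sliding jaw closes. On its platform (top 60 mm above the table) is a cradle between two rails 8 mm high, 57 mm apart in y; at its +x end a fixed jaw 45 mm high, 64 wide, at its -x end the sliding jaw, 43 mm high, 50 wide
- seat (a point): point on the platform's top (60 mm above the table), midway between the rails, 25 mm from the fixed jaw's face: where the middle of the bottle's underside is when the bottle stands against the fixed jaw. Axes as the shaker's
- jaw (a joint): the sliding jaw's travel in m along the shaker's +x: 0 fully open (78 mm between the jaws), 0.028 when it bears on the bottle standing against the fixed jaw, 0.045 its end stop. Starts at 0 to 0.005. It slides stiffly (about 5 N) and stays where it is left
- post (a point): centre of the upright black hand post that moves the sliding jaw, at gripping height, 104 mm above the table: 16 mm in diameter, from 72 to 122 mm above the table, 72 mm behind (shaker's -x) the jaw's face, joined to it by a level rod 80 mm up. Free on both sides along the shaker's y
- switch (a joint): the shaker's toggle switch, a 55 mm black lever with ball knob on a black block at the shaker's front right corner (its x -75, y -110 mm; pivot 70 mm above the table). In rad: 0 (to 0.08) is off, leaning 0.5 rad towards the shaker's -x; 1.0 is on, leaning 0.5 rad towards +x. Turns lightly (0.06 N m), stays where it is left
- switch_tip (a point): centre of the switch lever's ball knob, 26 mm in diameter; at off about 118 mm above the table, 125 mm at mid swing
- bottle: white square plastic bottle, 50 by 50 mm, body 93 mm high with a flat shoulder; on it a round open neck 39 mm in outside diameter, 33 mm bore, up to 112 mm. 0.06 to 0.13 kg. Origin at the centre of its underside; z up; x and y square to its flats. Inside floor at 4 mm, walls 3 mm. Stands on the table at first
- funnel: steel funnel, 74 mm high: stem 27 to 29 mm outside, 22.5 mm bore at its tip, 24 mm long; cone to 62 mm outside at 54 mm; upright rim band 62 mm outside, 57 mm inside, from 54 to 74 mm. Origin at the centre of the stem's lower end, z up. 0.07 kg. At first it stands in the clay jar, origin 48 mm above the table. Seated in the bottle's neck its origin is about 84 mm above the bottle's
- jar: small clay jar that is the funnel's stand: 54 mm wide, 78 mm high, mouth 41 mm outside, 34 mm bore. 0.35 kg, loose. Origin at the centre of its underside, z up. With the funnel standing in it the funnel's origin is about 48 mm above the jar's
- cap: black push-on bottle cap, 50 mm in diameter, 18 mm high, lying mouth down; bore 44 mm, 14 mm deep. Origin at the centre of its open lower edge, z up. 0.02 kg. Fully down, its origin is 98 mm above the bottle's underside
- nut1: steel hex nut (M10), 17 mm across flats, 20 mm across corners, 8 mm high, 0.012 kg; lies flat on the table. Origin at the centre of one face, the lower one at first; its y axis is square to one pair of flats (others at 60 degrees), x through two corners. From 3 to 5 of the five nuts are there
- nut2: steel hex nut (M10), 17 mm across flats, 20 mm across corners, 8 mm high, 0.012 kg; lies flat on the table. Origin at the centre of one face, the lower one at first; its y axis is square to one pair of flats (others at 60 degrees), x through two corners. From 3 to 5 of the five nuts are there
- nut3: steel hex nut (M10), 17 mm across flats, 20 mm across corners, 8 mm high, 0.012 kg; lies flat on the table. Origin at the centre of one face, the lower one at first; its y axis is square to one pair of flats (others at 60 degrees), x through two corners. From 3 to 5 of the five nuts are there
- nut4: steel hex nut (M10), 17 mm across flats, 20 mm across corners, 8 mm high, 0.012 kg; lies flat on the table. Origin at the centre of one face, the lower one at first; its y axis is square to one pair of flats (others at 60 degrees), x through two corners. From 3 to 5 of the five nuts are there
- nut5: steel hex nut (M10), 17 mm across flats, 20 mm across corners, 8 mm high, 0.012 kg; lies flat on the table. Origin at the centre of one face, the lower one at first; its y axis is square to one pair of flats (others at 60 degrees), x through two corners. From 3 to 5 of the five nuts are there
- tube_a: paint tube, 130 mm long, 22 mm high; a bystander. Origin at the centre of its underside
- tube_b: paint tube, 110 mm long, 22 mm high; a bystander. Origin at the centre of its underside
- paint_pot: closed glass paint pot, 60 mm wide, 70 mm high; a bystander. Origin at the centre of its underside
- tape_roll: roll of masking tape, 100 mm wide, 24 mm high; a bystander. Origin at the centre of its underside
- palette_knife: palette knife with dark wooden handle, 190 mm long, 18 mm high; a bystander. Origin at its middle, underneath
- eraser: white eraser, 45 by 22 by 12 mm; a bystander. Origin at the centre of its underside
There are look-alikes about, which are no part of the job. What is shaped like the funnel but red or yellow is not meant.

How it is judged (in metres and radians):
On the way, in this order (a step that is already met when the one before it is completed fails the run):
1. the bottle stands in the cradle, flats square to the jaws, with the sliding jaw against it (distance between bottle and seat below 0.006 m and angle between bottle's own z axis and vertical below 0.06 rad and (angle between the x axis of bottle and the x axis of shaker, either way round below 0.07 rad or angle between the y axis of bottle and the x axis of shaker, either way round below 0.07 rad) and value of joint jaw above 0.0255 m), for 0.3 s.
2. the funnel stands in the clamped bottle's neck (all of step 1 and horizontal distance between funnel and bottle below 0.006 m and z of funnel in the frame of bottle between 0.078 and 0.09 m and angle between funnel's own z axis and vertical below 0.15 rad), for 0.2 s.
3. every nut has gone into the bottle with the funnel in its neck (all of step 2 and horizontal distance between each of nut1, nut2, nut3, nut4, nut5 and bottle below 0.024 m and z of nut1 in the frame of bottle between 0 and 0.06 m and z of nut2 in the frame of bottle between 0 and 0.06 m and z of nut3 in the frame of bottle between 0 and 0.06 m and z of nut4 in the frame of bottle between 0 and 0.06 m and z of nut5 in the frame of bottle between 0 and 0.06 m), for 0.2 s.
4. the funnel is back upright in its clay jar and the cap is fully down on the neck (all of step 1 and horizontal distance between cap and bottle below 0.005 m and z of cap in the frame of bottle between 0.092 and 0.101 m and angle between the z axis of cap and the z axis of bottle, either way round below 0.08 rad and angle between cap's own z axis and vertical below 0.5 rad and horizontal distance between funnel and jar below 0.012 m and z of funnel in the frame of jar between 0.035 and 0.06 m and angle between funnel's own z axis and vertical below 0.25 rad and angle between jar's own z axis and vertical below 0.1 rad and horizontal distance between each of nut1, nut2, nut3, nut4, nut5 and bottle below 0.024 m and z of nut1 in the frame of bottle between 0 and 0.06 m and z of nut2 in the frame of bottle between 0 and 0.06 m and z of nut3 in the frame of bottle between 0 and 0.06 m and z of nut4 in the frame of bottle between 0 and 0.06 m and z of nut5 in the frame of bottle between 0 and 0.06 m), for 0.2 s.
5. the switch is on (value of joint switch above 0.8 rad and horizontal distance between cap and bottle below 0.005 m and z of cap in the frame of bottle between 0.092 and 0.101 m and angle between the z axis of cap and the z axis of bottle, either way round below 0.08 rad and angle between cap's own z axis and vertical below 0.5 rad), for 0.2 s.
At the end, for the whole second after the job is handed in: bottle on its seat (6 mm), upright, flats within 4 degrees of square, jaw within 2.5 mm of it; all nuts in the bottle; cap fully down (3 mm) and level; funnel upright in the clay jar; switch on (over 0.8 rad); all at rest (all of step 1 and all of step 5 and horizontal distance between each of nut1, nut2, nut3, nut4, nut5 and bottle below 0.024 m and z of nut1 in the frame of bottle between 0 and 0.06 m and z of nut2 in the frame of bottle between 0 and 0.06 m and z of nut3 in the frame of bottle between 0 and 0.06 m and z of nut4 in the frame of bottle between 0 and 0.06 m and z of nut5 in the frame of bottle between 0 and 0.06 m and horizontal distance between funnel and jar below 0.012 m and z of funnel in the frame of jar between 0.035 and 0.06 m and angle between funnel's own z axis and vertical below 0.25 rad and angle between jar's own z axis and vertical below 0.1 rad and linear speed of each of cap, funnel, bottle below 0.02 m/s); the robot touches nothing.
It fails at once if a bystander is pushed more than 30 mm from its place (distance of any of tube_a, tube_b, paint_pot, tape_roll, palette_knife, eraser from where it was at the start of the episode above 0.03 m).
It fails at once if the bottle or the clay jar is knocked over (angle between any of bottle, jar's own z axis and vertical above 0.9 rad).
It fails at once if a nut goes into the bottle's neck without the funnel in it (((horizontal distance between nut1 and bottle below 0.014 m and z of nut1 in the frame of bottle between 0.085 and 0.106 m) or (horizontal distance between nut2 and bottle below 0.014 m and z of nut2 in the frame of bottle between 0.085 and 0.106 m) or (horizontal distance between nut3 and bottle below 0.014 m and z of nut3 in the frame of bottle between 0.085 and 0.106 m) or (horizontal distance between nut4 and bottle below 0.014 m and z of nut4 in the frame of bottle between 0.085 and 0.106 m) or (horizontal distance between nut5 and bottle below 0.014 m and z of nut5 in the frame of bottle between 0.085 and 0.106 m)) and horizontal distance between funnel and bottle above 0.03 m).
Of nut1, nut2, nut3, nut4, nut5 only 3 to 5 are there at a start; the rules pass over those that are not, and their reading is None.
At some moment in a run one of nut1, nut2, nut3, nut4, nut5, cap may be knocked a few centimetres aside while the robot is not near it.
It also fails if it takes over 210 s, if anything falls off the work surface, if the arm or the gripper's body presses on something with over 40 N, if the wrist force passes 120 N, or if a joint passes its speed limit or range.

## Robot

A 7-joint arm with a two-finger parallel gripper is mounted at the origin on the work surface. World frame = base frame: x ahead of the robot, y to its left, z up, the work surface at z = 0. Lengths are in mm, angles in rad, forces in N, time in s.
With the tool pointing down it reaches from about 375 to 925 mm from the base axis. Payload 3.1 kg.
Tool frame: the origin (TCP) lies at the very end of the fingers, on their centre line; the grasp point (between the pads) lies behind it (manip.hold_point_z is the z of the grasp point in the tool frame, in mm); z points along the fingers, y is the line along which they close (so a half turn about z gives the same grasp; the last joint's range is limited). The gripper opens to 85 mm and grips with 20 to 120 N. Pads are 22 mm wide; open, the fingers measure 114 mm over their backs; the gripper's body (76 mm by 85 mm) begins 54 mm behind the grasp point. The pads swing forward as they close: fully open they stand 13 mm farther back than shut.
Start: joints at [1.047, 0.383, 0.044, 1.598, -0.018, 1.161, -0.05], TCP at [268.501, -591.954, 231.269] pointing down, gripper open.
Joint ranges: [-2.61, 2.61], [-0.41, 2.15], [-1.48, 1.57], [0, 2.5], [-1.57, 4.71], [0.05, 1.97], [-2.85, 2.85]. Speed limits (rad/s): [2.79, 2.79, 3.14, 3.14, 3.14, 3.14, 3.14].

## Interface

Orientations are given as a unit quaternion [x, y, z, w].
In Python, from plant import manip gives the robot as it stands.
- The arm moves only by the tool send_rows, never from a script. Its argument "rows" is a list of rows, each a list of 7 numbers: the shift along the tool's x, y, z each as a share of 50 mm, from -1 to 1, then the turn, a rotation vector about the tool's x, y, z each as a share of 8 degrees, from -1 to 1, then the opening, from -1 (shut) to 1 (fully open). A call has 1 to 12 rows; each row shifts and turns the commanded pose from where the row before left it, along the tool's axes as they then stand; what a row does not reach is not made up. A row lasts 1/10 s, in which the tool goes at most 50 mm and 8.59 degrees, less where a joint would pass 70% of its speed; a pose out of reach is approached as far as the arm can. A call with a number of a shift or a turn outside -1 to 1 is refused whole. A call with a gripper value outside its range is refused whole. The fingers move at their own pace and stop on an object; the grip force is fixed at half the most. Time passes only in rows, so rows that do not move let the fingers close. It gives the time, the measured TCP pose, the force, the opening and the grip force at its end, in the units of the state.
- manip.observe(): the state, without advancing time (a new reading comes with each control period).
- manip.read_camera(name): name is "scene" or "side" or "wrist"; returns a dict with "color" (480x640x3 uint8, red, green, blue), "vertical_fov" (degrees; the focal length in pixels is half the picture's height over the tangent of half this angle, whatever the lens; pixels are square), "cx", "cy" (the principal point, pixels), "dist_coeffs" ([k1, k2, p1, p2, k3] as OpenCV has them; the pictures are not rectified), "view" (4x4, takes a point from world to camera coordinates). Camera axes: x right, y up, looking along -z (the intrinsics and any distortion apply to the point x, -y, -z); pixel columns grow to the right and rows downward; lengths in mm; the calibration is good to about 2 mm. A picture is of the moment at which its call begins. There is no depth.
- manip.hand_in(): hands the job in; it is judged then, once.
The state is a dict: "t": time; "joint_positions": joint angles; "joint_vel": joint speeds; "joint_torque": joint torques, N m; "eef_pos": TCP position; "orientation": TCP orientation; "ft_force": force on the tool from outside, world axes, zero at the start; "moment": the same for the moment, N m; "width": finger opening in mm; "grip_force": force on a finger pad.
Only numpy, scipy, OpenCV 4.12 (cv2) and the standard library are available. Lean on these libraries where they do the work, as an engineer would, in place of code of your own. Each camera call takes 0.05 s, during which the arm holds its last target. There are 200 camera calls.

## Working session

There is one attempt and no reset: what is moved stays moved. The work goes in short steps, Python scripts to look and compute and a tool call to move; the robot and the scene stay as the last step left them, time stands still between calls to the robot, and variables do not carry over. Pictures are saved under pics/ and viewed, at most 14 in all, crops included, and the job is handed in when it is done.

Besides the shell and the picture viewer there is one more tool, called after ">>>" as name(argument=value, ...), one argument or row to a line, values as JSON. send_rows: Moves the arm, as the interface text tells. Its arguments: {"type":"object","properties":{"rows":{"type":"array"}},"required":["rows"]}

```bash
ls; mkdir -p pics; cat > h.py <<'E'
import numpy as np, cv2, json
from plant import manip
from scipy.spatial.transform import Rotation as R
def cam(n,save=None):
    c=manip.read_camera(n); 
    if save: cv2.imwrite('pics/'+save+'.png',c['color'][:,:,::-1])
    np.save('/tmp/'+n+'.npy',c,allow_pickle=True)
    return c
def load(n): return np.load('/tmp/'+n+'.npy',allow_pickle=True).item()
def K(c):
    f=240/np.tan(np.radians(c['vertical_fov'])/2)
    return np.array([[f,0,c['cx']],[0,f,c['cy']],[0,0,1]])
def proj(c,P):
    P=np.atleast_2d(P).astype(float); V=np.array(c['view'])
    q=P@V[:3,:3].T+V[:3,3]; q=q*[1,-1,-1]
    return cv2.projectPoints(q,np.zeros(3),np.zeros(3),K(c),np.array(c['dist_coeffs'],float))[0][:,0]
def ray(c,uv):
    u=cv2.undistortPoints(np.array(uv,float).reshape(-1,1,2),K(c),np.array(c['dist_coeffs'],float))[:,0]
    V=np.array(c['view']); d=np.c_[u[:,0],-u[:,1],-np.ones(len(u))]@V[:3,:3]
    return -V[:3,:3].T@V[:3,3],d
def atz(c,uv,z):
    o,d=ray(c,uv); return o+d*((z-o[2])/d[:,2])[:,None]
def tri(ca,ua,cb,ub):
    o1,d1=ray(ca,[ua]);o2,d2=ray(cb,[ub]);d1=d1[0];d2=d2[0]
    s=np.linalg.lstsq(np.c_[d1,-d2],o2-o1,rcond=None)[0]
    a=o1+s[0]*d1;b=o2+s[1]*d2; return (a+b)/2,np.linalg.norm(a-b)
E
python3 - <<'E'
from h import *
for n in('scene','side','wrist'):
    c=cam(n,n+'0'); V=np.array(c['view']); print(n,c['vertical_fov'],c['cx'],c['cy'],c['dist_coeffs'],(-V[:3,:3].T@V[:3,3]).round(),V[:3,:3].round(2).tolist())
o=manip.observe();print(o,manip.hold_point_z)
E
```

```text
pics
scene 52.87888979076385 311.78794942471956 245.28226763297303 [0.03192802 0.         0.         0.         0.        ] [1426.  513.  744.] [[-0.51, 0.86, 0.01], [-0.47, -0.29, 0.83], [0.72, 0.42, 0.55]]
side 50.829642542704086 312.08620808017827 243.81317967308308 [-0.02499864  0.          0.          0.          0.        ] [548. 710. 888.] [[-0.99, -0.1, 0.02], [0.09, -0.76, 0.65], [-0.05, 0.65, 0.76]]
wrist 62.79420300653228 317.26062729723657 232.72682817346887 [0.00399534 0.         0.         0.         0.        ] [ 340. -560.  373.] [[0.41, -0.91, -0.0], [0.87, 0.39, -0.31], [0.28, 0.13, 0.95]]
{'t': 0.15, 'joint_positions': array([ 1.04722158,  0.38367197,  0.04389355,  1.59923912, -0.01792991,
        1.16121234, -0.04987215]), 'joint_vel': array([-0.0001325 , -0.00147047, -0.00019785, -0.00531048,  0.00161763,
        0.00014866, -0.00194524]), 'joint_torque': array([ 2.17132743e-03, -4.34052551e+01,  1.02703214e+00, -2.49978840e+01,
        1.07870047e-02,  7.28858868e-03,  9.34293837e-06]), 'eef_pos': array([ 268.13528634, -591.28568463,  230.14858424]), 'orientation': array([ 9.77419529e-01,  2.11305280e-01, -2.75030220e-04, -1.03275471e-03]), 'ft_force': array([-0.21011715, -0.24582906,  0.7464903 ]), 'moment': array([-0.0030711 , -0.05216606, -0.01591043]), 'grip_force': 0.0, 'width': 85.42275450124107} -18.700000000000003
```

View pics/scene0.png

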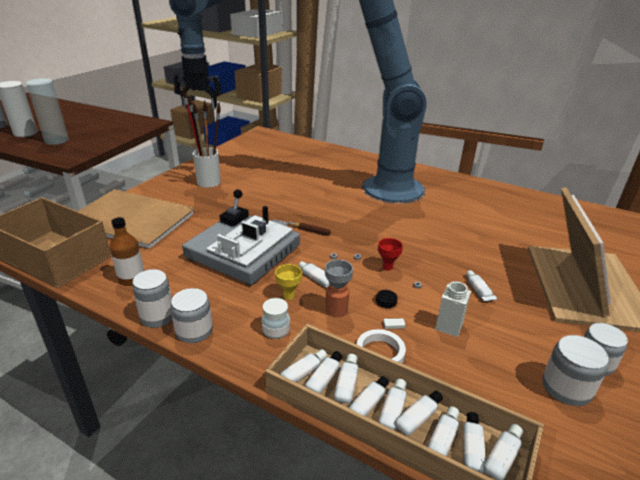

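View pics/side0.png

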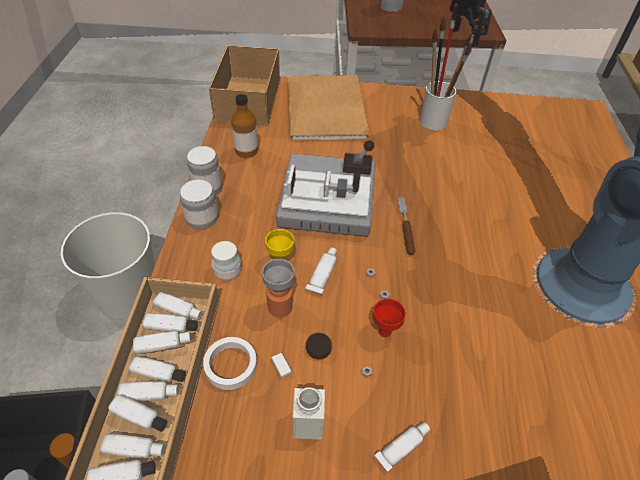

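The two views show the shaker, steel funnel in the clay jar, cap, bottle and three visible nuts: side pixels (370,272), (384,294) and (367,371). Next, an enlarged side crop for precise pixels.

```bash
python3 - <<'E'
import cv2
a=cv2.imread('pics/side0.png');cv2.imwrite('pics/sc1.png',cv2.resize(a[135:285,255:455],None,fx=4,fy=4,interpolation=cv2.INTER_CUBIC))
cv2.imwrite('pics/sc2.png',cv2.resize(a[245:445,240:440],None,fx=3,fy=3,interpolation=cv2.INTER_CUBIC))
E
```

```text
(no output)
```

View pics/sc1.png

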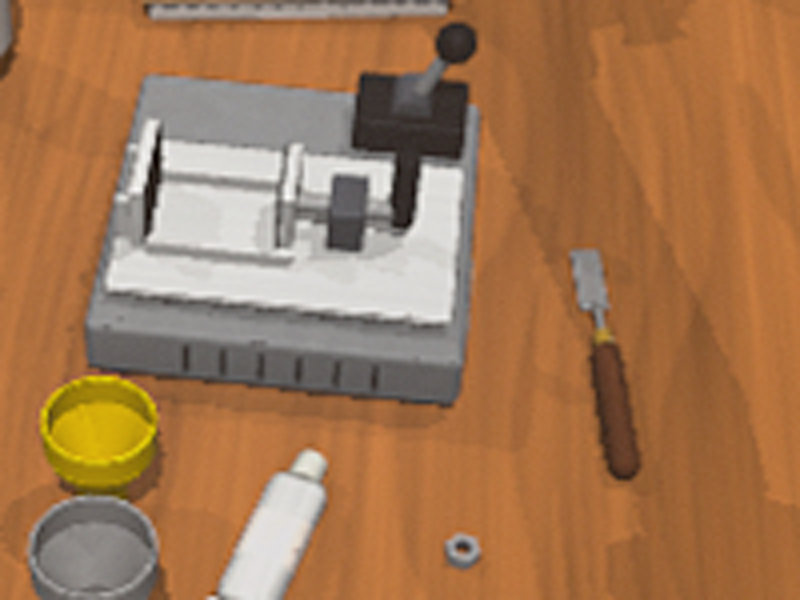

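View pics/sc2.png

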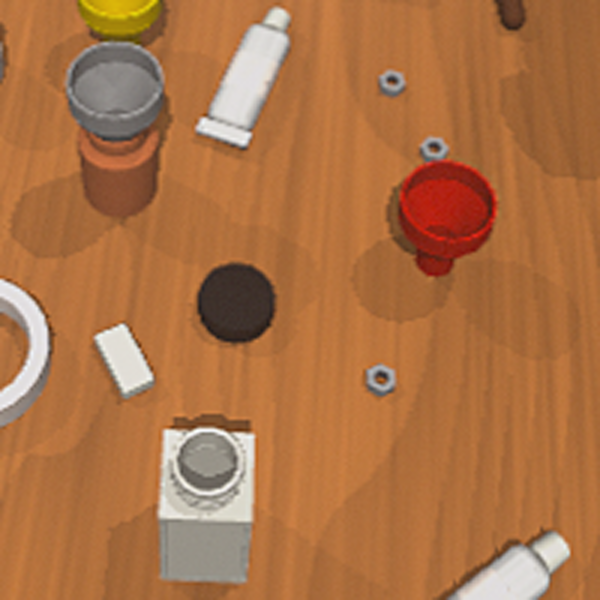

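Crop 1 shows the shaker with +x to the image left (knob 457,42; post top 407,152; jaws at x≈150 and 290). Crop 2 shows the cap (236,302), bottle neck (208,463), nuts (392,82), (433,149), (380,380).

```bash
python3 - <<'E'
from h import *
from scipy.optimize import least_squares
c=load('side'); s=load('scene')
A=lambda x,y:(255+x/4,135+y/4); B=lambda x,y:(240+x/3,245+y/3)
L=np.array([[100,85,0],[-120,85,0],[-101,-110,118]]);U=np.array([A(88,362),A(455,403),A(457,42)])
def W(p,L): t=p[2];return np.c_[p[0]+L[:,0]*np.cos(t)-L[:,1]*np.sin(t),p[1]+L[:,0]*np.sin(t)+L[:,1]*np.cos(t),L[:,2]]
r=least_squares(lambda p:(proj(c,W(p,L))-U).ravel(),[550,-200,0]);p=r.x;print('shaker',p,r.fun.round(1))
def loc(w): d=w[:,:2]-p[:2];t=p[2];return np.c_[d[:,0]*np.cos(t)+d[:,1]*np.sin(t),-d[:,0]*np.sin(t)+d[:,1]*np.cos(t)]
for n,uv,z in [('post top',A(407,152),122),('fixed jaw top far',A(152,122),105),('fj top near',A(125,195),105),('fj face bottom near',A(150,243),68),('sj top far',A(297,147),103),('sj top near',A(287,210),103),('rail near r',A(292,260),60),('plat near l',A(108,290),60),('plat near r',A(448,320),60)]:
    w=atz(c,[uv],z);print(n,w.round(1)[0],loc(w).round(1)[0])
for n,uv,z in [('bottle',B(208,461),112),('bt l',B(162,428),93),('bt r',B(254,432),93),('bt nl',B(160,520),93),('bt nr',B(253,521),93),('funnel top',B(115,88),122),('jar bottom',B(120,190),0),('cap',B(236,300),18),('n1',B(392,82),6),('n2',B(433,149),6),('n3',B(380,380),6),('red rim',B(447,207),74),('yellow',A(100,425),74),('eraser',B(125,358),12),('tubea top end',A(312,465),15),('tubea end',A(225,600),15)]:
    w=atz(c,[uv],z)[0];print(n,w.round(1),proj(s,w).round()[0])
E
```

```text
shaker [ 5.95751304e+02 -1.72040063e+02 -2.76695808e-02] [-0.8  0.9 -0.1  0.6  1.  -1.9]
post top [ 519.9 -163.8  122. ] [-76.1   6.2]
fixed jaw top far [ 669.4 -191.5  105. ] [ 74.2 -17.4]
fj top near [ 676.8 -127.4  105. ] [79.8 46.9]
fj face bottom near [ 663.  -128.3   68. ] [66.1 45.6]
sj top far [ 583.2 -182.1  103. ] [-12.3 -10.4]
sj top near [ 584.6 -128.1  103. ] [-12.3  43.6]
rail near r [ 580.3 -132.2   60. ] [-16.5  39.4]
plat near l [683.2 -95.4  60. ] [85.3 79.1]
plat near r [488.4 -94.4  60. ] [-109.5   74.6]
bottle [572.  375.2 112. ] [459. 286.]
bt l [600.  350.7  93. ] [442. 297.]
bt r [548.9 347.5  93. ] [448. 283.]
bt nl [594.6 402.6  93. ] [467. 304.]
bt nr [545.2 397.8  93. ] [471. 290.]
funnel top [655.5 141.3 122. ] [342. 268.]
jar bottom [656.5 138.    0. ] [338. 310.]
cap [568.2 224.6  18. ] [389. 296.]
n1 [471.3  26.8   6. ] [334. 255.]
n2 [440.8  83.1   6. ] [358. 256.]
n3 [472.8 264.6   6. ] [419. 284.]
red rim [439.9 175.3  74. ] [393. 244.]
yellow [671.3  18.3  74. ] [291. 271.]
eraser [634.2 270.1  12. ] [396. 321.]
tubea top end [557.9 -16.3  15. ] [304. 263.]
tubea end [597.  82.  15.] [330. 284.]
```

>>> send_rows(
  rows=[
    [0.79, -0.43, -0.17, 0, 0, 0, 1],
    [0.79, -0.43, -0.17, 0, 0, 0, 1],
    [0.79, -0.43, -0.17, 0, 0, 0, 1],
    [0.79, -0.43, -0.17, 0, 0, 0, 1],
    [0.79, -0.43, -0.17, 0, 0, 0, 1],
    [0.79, -0.43, -0.17, 0, 0, 0, 1],
    [0.79, -0.43, -0.17, 0, 0, 0, 1],
    [0.79, -0.43, -0.17, 0, 0, 0, 1],
    [0.79, -0.43, -0.17, 0, 0, 0, 1],
    [0.79, -0.43, -0.17, 0, 0, 0, 1],
    [0.79, -0.43, -0.17, 0, 0, 0, 1],
    [0.79, -0.43, -0.17, 0, 0, 0, 1],
  ],
)

```text
t: 1.35
eef_pos: [594.1, -159.7, 333.3]
orientation: [0.977, 0.211, -0.0, -0.0]
ft_force: [0.6, 0.2, -0.5]
width: 85.3
grip_force: 0.0
```

>>> send_rows(
  rows=[
    [0, 0, 0, 0, 0, -1, 1],
    [0, 0, 0, 0, 0, -1, 1],
    [0, 0, 0, 0, 0, -1, 1],
    [0, 0, 0, 0, 0, -1, 1],
    [0, 0, 0, 0, 0, -1, 1],
    [0, 0, 0, 0, 0, -1, 1],
    [0, 0, 0, 0, 0, -1, 1],
    [0, 0, 0, 0, 0, -1, 1],
    [0, 0, 0, 0, 0, -1, 1],
    [0, 0, 0, 0, 0, -1, 1],
  ],
)

```text
t: 2.35
eef_pos: [593.2, -161.3, 332.7]
orientation: [0.611, 0.792, -0.0, -0.0]
ft_force: [-0.2, 0.2, 0.7]
width: 85.1
grip_force: 0.0
```

>>> send_rows(
  rows=[
    [0, 0, 0, 0, 0, -1, 1],
    [0, 0, 0, 0, 0, -1, 1],
    [0, 0, 0, 0, 0, -1, 1],
    [0, 0, 0, 0, 0, -1, 1],
    [0, 0, 0, 0, 0, -1, 1],
    [0, 0, 0, 0, 0, -1, 1],
    [0, 0, 0, 0, 0, -1, 1],
    [0, 0, 0, 0, 0, -1, 1],
    [0, 0, 0, 0, 0, -1, 1],
    [0, 0, 0, 0, 0, -0.45, 1],
    [0, 0, 0, 0, 0, 0, 1],
  ],
)

```text
t: 3.45
eef_pos: [593.2, -161.3, 332.7]
orientation: [0.0, 1.0, 0.0, -0.0]
ft_force: [0.1, -0.2, 0.3]
width: 85.4
grip_force: 0.0
```

```bash
python3 - <<'E'
from h import *
c=cam('wrist','w1');V=np.array(c['view']);print((-V[:3,:3].T@V[:3,3]).round(1),V[:3,:3].round(3).tolist())
o=manip.observe();print(o['eef_pos'],o['orientation'],o['joint_positions'].round(2),o['t'])
a=cv2.imread('pics/w1.png');cv2.imwrite('pics/w1b.png',cv2.resize(a,(800,600)))
E
```

```text
[ 513.1 -162.7  475.6] [[0.001, 1.0, -0.001], [-0.951, 0.0, -0.309], [-0.309, 0.001, 0.951]]
[ 593.27133831 -161.33299379  332.799895  ] [ 8.23684910e-04  9.99999555e-01  1.53855472e-04 -4.32350827e-04] [ 0.69  0.31 -0.61  1.54  0.18  1.36  1.63] 3.5
```

View pics/w1b.png

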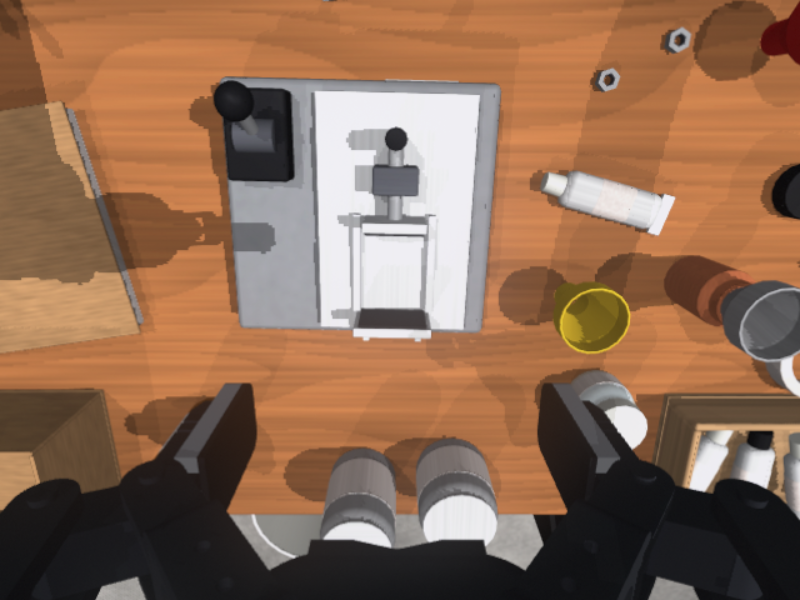

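The wrist view shows the shaker from above: post top (396,138), slider face top edge row ~236, fixed-jaw face top edge row ~331, rails at columns ~355 and ~432; two nuts at (609,79), (679,40).

```bash
python3 - <<'E'
from h import *
c=load('wrist')
for n,x,y,z in [('post',396,138,122),('fj face l',355,331,105),('fj face r',430,331,105),('fj base l',360,309,60),('fj base r',426,309,60),('sj l',363,235,103),('sj r',428,235,103),('rail l0',357,216,68),('rail l1',355,312,68),('rail r0',431,218,68),('rail r1',430,312,68),('knob',233,101,118),('house bl',243,327,50),('house br',482,331,50),('house tr',499,85,50),('plat tl',316,92,60),('plat tr',479,95,60),('plat br',464,330,60),('plat bl',322,327,60),('n1',609,79,6),('n2',679,40,6),('funnel rim',772,320,122)]:
    print(n,atz(c,[(x/1.25,y/1.25)],z)[0].round(1))
E
```

```text
post [ 517.7 -163.3  122. ]
fj face l [ 668.  -196.8  105. ]
fj face r [ 668.  -135.7  105. ]
fj base l [ 665.4 -195.9   60. ]
fj base r [ 665.5 -136.5   60. ]
sj l [ 589.1 -188.7  103. ]
sj r [ 589.2 -138.8  103. ]
rail l0 [ 580.3 -195.8   68. ]
rail l1 [ 665.3 -199.8   68. ]
rail r0 [ 582.  -134.3   68. ]
rail r1 [ 665.4 -133.4   68. ]
knob [ 493.8 -273.9  118. ]
house bl [ 686.9 -306.2   50. ]
house br [691.  -83.1  50. ]
house tr [478.3 -80.9  50. ]
plat tl [ 484.1 -226.2   60. ]
plat tr [486.3 -98.1  60. ]
plat br [ 685.9 -101.5   60. ]
plat bl [ 682.9 -230.9   60. ]
n1 [469.9  24.    6. ]
n2 [439.2  79.9   6. ]
funnel rim [651.8 125.8 122. ]
```

>>> send_rows(
  rows=[
    [0.035, 0.893, 0, 0, 0, 0, 1],
    [0.035, 0.893, 0, 0, 0, 0, 1],
    [0.035, 0.893, 0, 0, 0, 0, 1],
    [0.035, 0.893, 0, 0, 0, 0, 1],
    [0.035, 0.893, 0, 0, 0, 0, 1],
    [0.035, 0.893, 0, 0, 0, 0, 1],
    [0.035, 0.893, 0, 0, 0, 0, 1],
    [0.035, 0.893, 0, 0, 0, 0, 1],
    [0.035, 0.893, 0, 0, 0, 0, 1],
    [0.035, 0.893, 0, 0, 0, 0, 1],
    [0.035, 0.893, 0, 0, 0, 0, 1],
    [0.035, 0.893, 0, 0, 0, -0.59, 1],
  ],
)

```text
t: 4.7
eef_pos: [572.5, 376.0, 333.1]
orientation: [-0.041, 0.999, -0.0, 0.0]
ft_force: [0.5, -0.1, -0.3]
width: 85.5
grip_force: 0.0
```

```bash
python3 - <<'E'
from h import *
c=cam('wrist','w2')
o=manip.observe();print(o['eef_pos'],o['orientation'],o['joint_positions'].round(2),o['t'])
E
```

```text
[567.57317767 386.47038554 332.4185705 ] [-0.0489717   0.99878861  0.00459656 -0.00140155] [-0.1   0.51 -0.81  1.34  0.36  1.43  0.77] 4.75
```

View pics/w2.png

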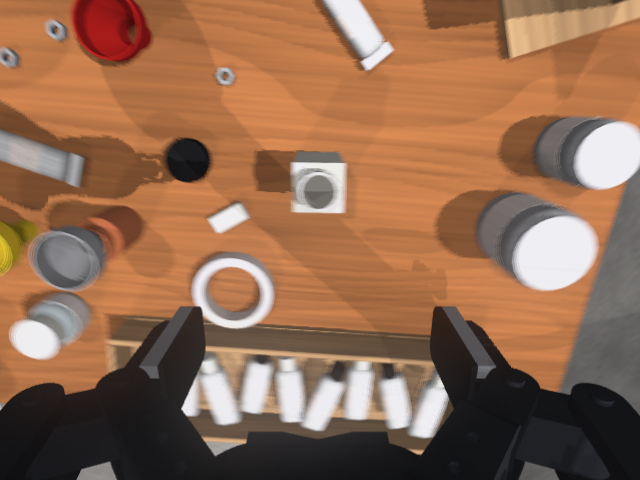

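The wrist view shows the bottle at about (319,188), its top flats nearly parallel to the image, nut 3 at (225,76), cap (188,160); the image is slightly blurred as the arm was still settling.

>>> send_rows(
  rows=[
    [0, 0, 0, 0, 0, 0, 1],
    [0, 0, 0, 0, 0, 0, 1],
    [0, 0, 0, 0, 0, 0, 1],
  ],
)

```text
t: 5.05
eef_pos: [573.9, 372.3, 333.0]
orientation: [-0.039, 0.999, -0.001, 0.0]
ft_force: [0.1, -0.4, 0.7]
width: 85.7
grip_force: 0.0
```

```bash
python3 - <<'E'
from h import *
c=cam('wrist','w3')
o=manip.observe();print(o['eef_pos'],o['orientation'])
im=c['color'].astype(int);b=im.min(2)
m=((im.max(2)-b<30)&(b>110)).astype(np.uint8)
m[:, :260]=0;m[:,380:]=0;m[240:]=0
n,l,st,ce=cv2.connectedComponentsWithStats(m)
k=1+st[1:,4].argmax();cn=cv2.findContours((l==k).astype(np.uint8),0,2)[0][0]
print(st[k],cv2.minAreaRect(cn));q=cv2.boxPoints(cv2.minAreaRect(cn));w=atz(c,q,93);print(w.round(1),w.mean(0),np.degrees(np.arctan2(*(w[1]-w[0])[1::-1])))
# nuts: grey detect
E
```

```text
[574.02003733 372.16416896 333.20106085] [-3.90294285e-02  9.99237691e-01 -7.85255149e-04  3.52044613e-04]
[ 294  160   52   52 2117] ((319.112548828125, 185.59608459472656), (51.2388801574707, 50.21826934814453), 1.1934894323349)
[[596.8 347.6  93. ]
 [546.7 345.6  93. ]
 [543.8 395.1  93. ]
 [593.8 399.   93. ]] [570.28982515 371.83694853  93.        ] -177.7724823738413
```

>>> send_rows(
  rows=[
    [0.06, 0, 0.94, 0, 0, 0.13, 1],
    [0, 0, 0.94, 0, 0, 0, 1],
    [0, 0, 0.94, 0, 0, 0, 1],
    [0, 0, 0.94, 0, 0, 0, 1],
    [0, 0, 0.94, 0, 0, 0, 1],
    [0, 0, 0.6, 0, 0, 0, 1],
    [0, 0, 0.34, 0, 0, 0, 1],
    [0, 0, 0, 0, 0, 0, 1],
    [0, 0, 0, 0, 0, 0, -1],
    [0, 0, 0, 0, 0, 0, -1],
    [0, 0, 0, 0, 0, 0, -1],
    [0, 0, 0, 0, 0, 0, -1],
  ],
)

```text
t: 6.3
eef_pos: [571.5, 375.3, 54.4]
orientation: [-0.032, 0.999, 0.001, 0.002]
ft_force: [-1.2, -1.7, 6.2]
width: 49.5
grip_force: 62.2
```

>>> send_rows(
  rows=[
    [0, 0, 0, 0, 0, 0, -1],
    [0, 0, 0, 0, 0, 0, -1],
    [0, 0, 0, 0, 0, 0, -1],
    [0, 0, -0.6, 0, 0, 0, -1],
    [0, 0, -0.8, 0, 0, 0, -1],
    [0, 0, -0.8, 0, 0, 0, -1],
    [0, 0, -0.8, 0, 0, 0, -1],
    [0, 0, 0, 0, 0, 0, -1],
    [0, 0, 0, 0, 0, 0, -1],
  ],
)

```text
t: 7.2
eef_pos: [570.1, 375.3, 203.4]
orientation: [-0.032, 0.999, 0.001, 0.002]
ft_force: [0.0, -0.6, -1.9]
width: 49.6
grip_force: 62.2
```

```bash
python3 - <<'E'
from h import *
o=manip.observe();print(o['eef_pos'],o['orientation'],o['ft_force'],o['width'],o['joint_positions'])
E
```

```text
[570.05880652 375.26291656 203.37955708] [-3.22607405e-02  9.99477803e-01  8.87086667e-04  1.60611384e-03] [ 1.76600087e-03 -5.77143290e-01 -1.90632320e+00] 49.631928586077315 [-0.1011921   0.58604628 -0.76696774  1.50914682  0.42296849  1.21396087
  0.70310619]
```

>>> send_rows(
  rows=[
    [0, 0, -0.3, 0, 0, 0.6, -1],
    [0, 0, -0.1, 0, 0, 0, -1],
    [-0.1, -0.5, 0, 0, 0, 0, -1],
    [-0.12, -0.9, 0, 0, 0, 0, -1],
    [-0.12, -0.9, 0, 0, 0, 0, -1],
    [-0.12, -0.9, 0, 0, 0, 0, -1],
    [-0.12, -0.9, 0, 0, 0, 0, -1],
    [-0.14, -0.9, 0, 0, 0, 0, -1],
    [-0.14, -0.9, 0, 0, 0, 0, -1],
    [-0.14, -0.9, 0, 0, 0, 0, -1],
    [-0.14, -0.9, 0, 0, 0, 0, -1],
    [-0.14, -0.9, 0, 0, 0, 0, -1],
  ],
)

```text
t: 8.4
eef_pos: [624.2, -58.7, 219.8]
orientation: [0.009, 1.0, 0.0, -0.001]
ft_force: [0.6, -0.2, -1.5]
width: 49.3
grip_force: 62.2
```

>>> send_rows(
  rows=[
    [-0.14, -0.9, 0, 0, 0, 0, -1],
    [-0.14, -0.9, 0, 0, 0, 0, -1],
    [-0.02, -0.4, 0, 0, 0, 0, -1],
    [0, -0.09, 0, 0, 0, 0, -1],
    [0, 0, 0, 0, 0, 0, -1],
    [0, 0, 0, 0, 0, 0, -1],
    [0, 0, 0, 0, 0, 0, -1],
    [0, 0, 0, 0, 0, 0, -1],
  ],
)

```text
t: 9.2
eef_pos: [638.2, -168.9, 221.5]
orientation: [0.008, 1.0, 0.0, 0.0]
ft_force: [-0.6, 0.4, -0.9]
width: 49.2
grip_force: 62.2
```

```bash
python3 - <<'E'
from h import *
c=cam('wrist','w4');s=cam('side','s4')
o=manip.observe();print(o['eef_pos'],o['orientation'],o['width'],o['ft_force'])
a=cv2.imread('pics/w4.png')[0:350,150:500]; b=cv2.imread('pics/s4.png')[80:255,250:400]
a=cv2.resize(a,(450,450));b=cv2.resize(b,(350,408),interpolation=cv2.INTER_CUBIC);b=cv2.copyMakeBorder(b,0,42,0,0,0)
cv2.imwrite('pics/m4.png',np.hstack([a,b]))
E
```

```text
[ 638.12608239 -170.11309429  221.51690139] [8.64826934e-03 9.99962592e-01 4.61039497e-05 1.40771363e-04] 49.55771943411269 [ 0.05704324 -0.09000697 -2.05261335]
```

View pics/m4.png

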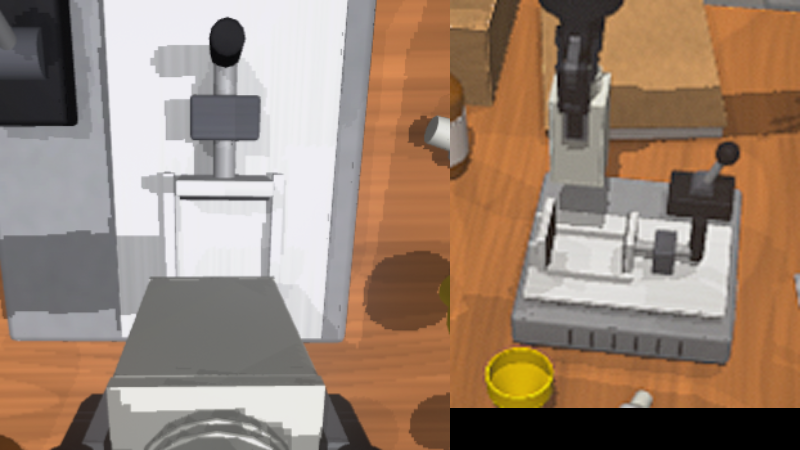

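The left part (wrist) shows the bottle's lower edge from (150,278) to (272,278) and the slider jaw top front (179,195)–(271,195), rails (170,178) and (279,178); right part (side) shows the bottle above the cradle.

```bash
python3 - <<'E'
from h import *
c=load('wrist');k=350/450
for n,x,y,z in [('bot l',150,278,167),('bot r',272,278,167),('sh l',109,380,260),('sh r',325,378,260),('sj l',179,196,103),('sj r',271,196,103),('rail l',170,176,68),('rail r',279,176,68),('plat l',103,0,60),('plat r',347,0,60)]:
    print(n,atz(c,[(150+x*k,y*k)],z)[0].round(1))
print(manip.observe()['eef_pos'])
E
```

```text
bot l [ 612.9 -196.3  167. ]
bot r [ 613.7 -146.9  167. ]
sh l [ 611.1 -194.2  260. ]
sh r [ 611.3 -144.8  260. ]
sj l [ 587.7 -188.   103. ]
sj r [ 588.4 -141.1  103. ]
rail l [ 580.3 -195.2   68. ]
rail r [ 581.3 -133.    68. ]
plat l [ 489.6 -227.5   60. ]
plat r [491.7 -98.2  60. ]
[ 638.12608239 -170.11309429  221.51690139]
```

>>> send_rows(
  rows=[
    [0, 0.12, 0.4, 0, 0, 0, -1],
    [0, 0, 0.6, 0, 0, 0, -1],
    [0, 0, 0.5, 0, 0, 0, -1],
    [0, 0, 0.3, 0, 0, 0, -1],
    [0, 0, 0, 0, 0, 0, -1],
    [0, 0, 0, 0, 0, 0, -1],
    [0, 0, 0, 0, 0, 0, -1],
  ],
)

```text
t: 10.0
eef_pos: [639.6, -165.6, 133.3]
orientation: [0.01, 1.0, -0.0, 0.002]
ft_force: [0.3, 0.3, -0.8]
width: 49.4
grip_force: 62.2
```

```bash
python3 - <<'E'
from h import *
c=cam('wrist','w5');s=cam('side','s5')
o=manip.observe();print(o['eef_pos'],o['orientation'],o['width'],o['ft_force'])
a=cv2.imread('pics/w5.png')[0:350,150:500]; b=cv2.imread('pics/s5.png')[120:255,270:370]
a=cv2.resize(a,(450,450));b=cv2.resize(b,(333,450),interpolation=cv2.INTER_CUBIC)
cv2.imwrite('pics/m5.png',np.hstack([a,b]))
E
```

```text
[ 639.40659512 -165.68701194  133.1875599 ] [ 9.82384760e-03  9.99950425e-01 -3.45797751e-04  1.58719124e-03] 49.667677918976 [-0.27874914 -0.14382666 -0.79037981]
```

View pics/m5.png

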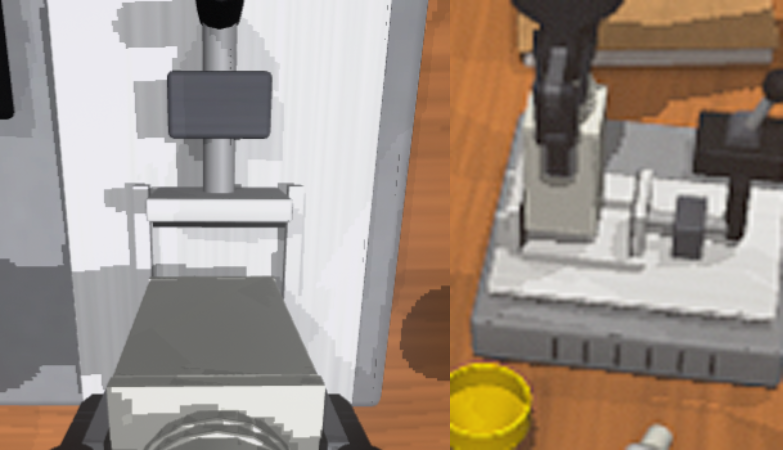

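Wrist part: the bottle's lower edge spans 148–272 at row 278, the rails' inner sides 152–286, so it needs about 3.5 mm to the right (+y). The side part shows it hanging just above the cradle.

>>> send_rows(
  rows=[
    [0, 0.07, 0, 0, 0, 0, -1],
    [0, 0, 0, 0, 0, 0, -1],
    [0, 0, 0.2, 0, 0, 0, -1],
    [0, 0, 0.1, 0, 0, 0, -1],
    [0, 0, 0.06, 0, 0, 0, -1],
    [0, 0, 0, 0, 0, 0, -1],
    [0, 0, 0, 0, 0, 0, -1],
  ],
)

```text
t: 10.8
eef_pos: [637.7, -162.1, 114.5]
orientation: [0.01, 1.0, -0.0, -0.001]
ft_force: [-3.2, -0.0, 7.6]
width: 49.3
grip_force: 62.8
```

>>> send_rows(
  rows=[
    [0, 0, 0, 0, 0, 0, 1],
    [0, 0, 0, 0, 0, 0, 1],
    [0, 0, 0, 0, 0, 0, 1],
    [0, 0, 0, 0, 0, 0, 1],
    [0, 0, -0.4, 0, 0, 0, 1],
    [0, 0, -1, 0, 0, 0, 1],
    [0, 0, -1, 0, 0, 0, 1],
    [0, 0, -0.2, 0, 0, 0, 1],
    [0.8, -0.03, 0, 0, 0, 0, 1],
    [0.8, -0.03, 0, 0, 0, 0, 1],
    [0.8, -0.01, 0, 0, 0, 0, 1],
    [0, 0, 0, 0, 0, 0, 1],
  ],
)

```text
t: 12.0
eef_pos: [511.1, -163.7, 240.6]
orientation: [0.011, 1.0, -0.001, -0.005]
ft_force: [0.4, -0.3, -1.1]
width: 85.1
grip_force: 0.0
```

```bash
python3 - <<'E'
from h import *
c=cam('wrist','w6');s=cam('side','s6')
o=manip.observe();print(o['eef_pos'],o['orientation'],o['width'],o['ft_force'])
a=cv2.imread('pics/w6.png')[0:350,150:500]; b=cv2.imread('pics/s6.png')[120:255,270:370]
a=cv2.resize(a,(450,450));b=cv2.resize(b,(333,450),interpolation=cv2.INTER_CUBIC)
cv2.imwrite('pics/m6.png',np.hstack([a,b]))
A=cv2.imread('pics/w1.png');
# box from initial views
import itertools
w=None
E
```

```text
[ 517.28583496 -163.65063652  243.06338114] [ 1.02140065e-02  9.99947653e-01 -6.02509541e-04 -3.66680336e-05] 86.11990258117763 [-0.08150387 -0.0608322   0.49929875]
```

View pics/m6.png

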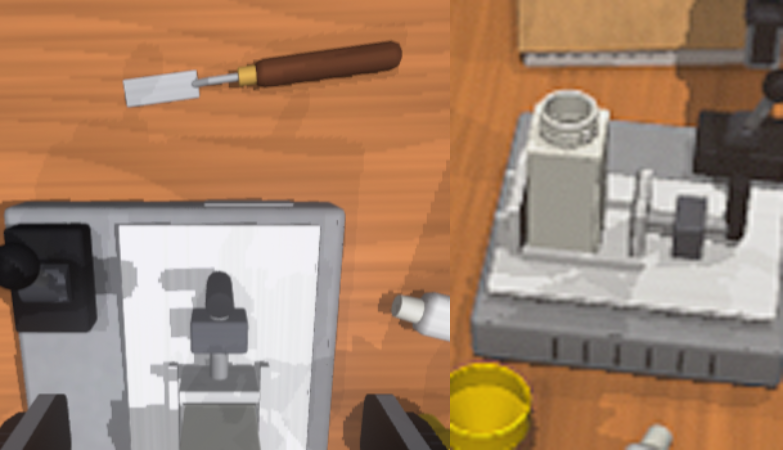

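The bottle stands in the cradle against the fixed jaw side (side part, neck at (568,115)); post (218,280) is centred in the wrist part, the knife lies well clear. I'll push the post from behind with shut fingers.

>>> send_rows(
  rows=[
    [0.4, 0, 0, 0, 0, 0, -1],
    [0.4, 0, 0, 0, 0, 0, -1],
    [0, 0, 0, 0, 0, 0, -1],
    [0, 0, 0, 0, 0, 0, -1],
    [0, 0, 0.6, 0, 0, 0, -1],
    [0, 0, 0.8, 0, 0, 0, -1],
    [0, 0, 0.8, 0, 0, 0, -1],
    [0, 0, 0.5, 0, 0, 0, -1],
    [0, 0, 0.24, 0, 0, 0, -1],
    [0, 0, 0, 0, 0, 0, -1],
  ],
)

```text
t: 13.1
eef_pos: [478.3, -161.6, 94.8]
orientation: [0.009, 1.0, 0.001, -0.001]
ft_force: [0.2, 0.6, -0.2]
width: 0.2
grip_force: 0.0
```

>>> send_rows(
  rows=[
    [-0.2, 0, 0, 0, 0, 0, -1],
    [-0.2, 0, 0, 0, 0, 0, -1],
    [-0.2, 0, 0, 0, 0, 0, -1],
    [-0.2, 0, 0, 0, 0, 0, -1],
    [0, 0, 0, 0, 0, 0, -1],
    [0, 0, 0, 0, 0, 0, -1],
  ],
)

```text
t: 13.7
eef_pos: [519.7, -163.4, 97.2]
orientation: [0.01, 1.0, -0.0, 0.001]
ft_force: [-0.6, 0.1, -0.4]
width: 0.5
grip_force: 0.1
```

>>> send_rows(
  rows=[
    [-0.1, 0, 0, 0, 0, 0, -1],
    [0, 0, 0, 0, 0, 0, -1],
    [0, 0, 0, 0, 0, 0, -1],
  ],
)

```text
t: 14.0
eef_pos: [522.6, -163.4, 96.4]
orientation: [0.01, 1.0, -0.0, -0.001]
ft_force: [-4.7, 0.4, 4.0]
width: 0.3
grip_force: 2.2
```

```bash
python3 - <<'E'
from h import *
c=cam('side','s7');o=manip.observe();print(o['eef_pos'],o['ft_force'])
b=c['color'][120:260,270:390,::-1];cv2.imwrite('pics/m7.png',cv2.resize(b,(514,600),interpolation=cv2.INTER_CUBIC))
E
```

```text
[ 522.57311921 -163.36505295   96.37378984] [-4.33639131  0.79326727  4.4548461 ]
```

View pics/m7.png

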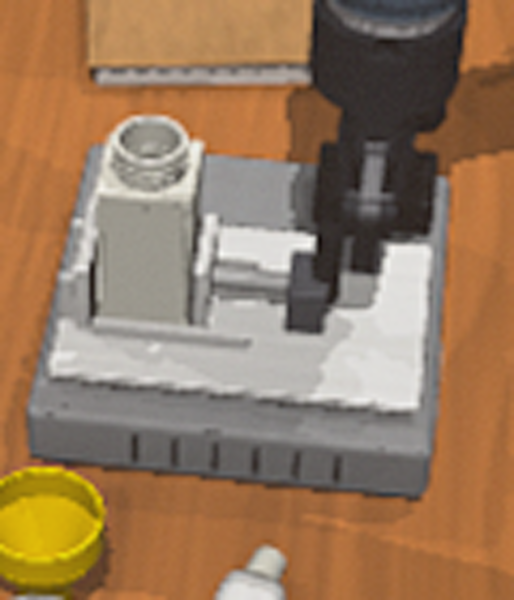

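The slider jaw (at ~205,270) is now nearly touching the bottle, with a small gap still left at the fixed jaw.

>>> send_rows(
  rows=[
    [-0.06, 0, -0.04, 0, 0, 0, -1],
    [0, 0, 0, 0, 0, 0, -1],
    [0, 0, 0, 0, 0, 0, -1],
  ],
)

```text
t: 14.35
eef_pos: [523.3, -163.4, 96.7]
orientation: [0.01, 1.0, 0.0, -0.003]
ft_force: [-5.2, 0.4, -0.9]
width: 0.1
grip_force: 2.7
```

>>> send_rows(
  rows=[
    [-0.06, 0, 0, 0, 0, 0, -1],
    [0, 0, 0, 0, 0, 0, -1],
    [0, 0, 0, 0, 0, 0, -1],
  ],
)

```text
t: 14.65
eef_pos: [523.7, -163.4, 96.6]
orientation: [0.01, 1.0, 0.0, -0.006]
ft_force: [-11.2, 0.5, 5.2]
width: 0.2
grip_force: 5.4
```

>>> send_rows(
  rows=[
    [-0.06, 0, 0, 0, 0, 0, -1],
    [0, 0, 0, 0, 0, 0, -1],
    [0, 0, 0, 0, 0, 0, -1],
  ],
)

```text
t: 14.95
eef_pos: [523.7, -163.4, 96.5]
orientation: [0.01, 1.0, -0.0, -0.009]
ft_force: [-16.7, 1.2, 12.2]
width: -0.1
grip_force: 8.6
```

>>> send_rows(
  rows=[
    [0.3, 0, 0, 0, 0, 0, -1],
    [0.3, 0, 0, 0, 0, 0, -1],
    [0, 0, -0.9, 0, 0, 0, 1],
    [0, 0, -0.9, 0, 0, 0, 1],
    [0, 0, -0.9, 0, 0, 0, 1],
    [0, 0, -0.9, 0, 0, 0, 1],
    [-0.4, 0, -0.1, 0, 0, 0, 1],
    [0, 0, 0, 0, 0, 0, 1],
    [0, 0, 0, 0, 0, 0, 1],
    [0, 0, 0, 0, 0, 0, 1],
  ],
)

```text
t: 15.95
eef_pos: [521.1, -163.1, 281.7]
orientation: [0.01, 1.0, 0.0, -0.001]
ft_force: [0.1, -0.3, -0.2]
width: 85.4
grip_force: 0.0
```

```bash
python3 - <<'E'
from h import *
c=cam('wrist','w8');o=manip.observe();print(o['eef_pos'],o['orientation'])
b=c['color'][120:380,200:450,::-1];cv2.imwrite('pics/m8.png',cv2.resize(b,(577,600),interpolation=cv2.INTER_CUBIC))
E
```

```text
[ 520.89240367 -163.1909194   281.5925371 ] [ 9.76380152e-03  9.99951402e-01  4.78590279e-04 -1.27793716e-03]
```

View pics/m8.png

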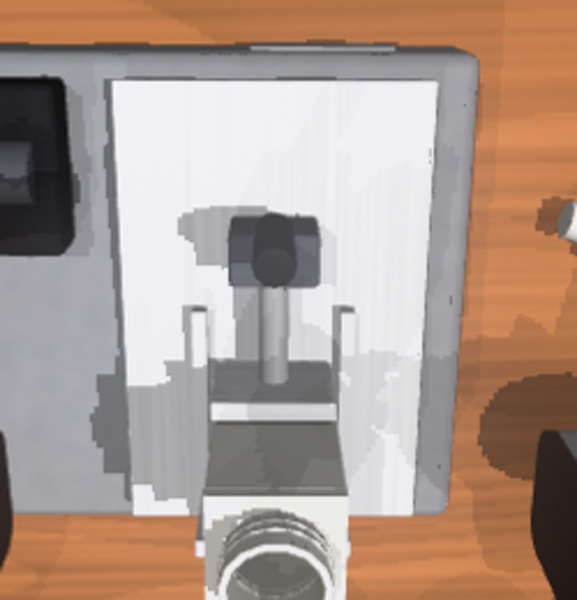

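The wrist crop shows the post top at (274,266), the slider's top strip with front edge at row 420 touching the bottle's face, the bottle shoulder edge (204,495)–(348,495) and neck centre near (276,588).

```bash
python3 - <<'E'
from h import *
c=load('wrist');k=250/577
for n,x,y,z in [('post',274,265,122),('sj l',212,420,103),('sj r',336,420,103),('bot sh l',204,495,153),('bot sh r',348,495,153),('neck',276,588,172),('neck l',219,590,172),('neck r',333,590,172),('rail l',208,330,68),('rail r',339,330,68),('house tl',113,81,60),('tr',437,81,60),('br',415,514,60),('bl',133,514,60)]:
    print(n,atz(c,[(200+x*k,120+y*k)],z)[0].round(1))
E
```

```text
post [ 541.  -163.8  122. ]
sj l [ 611.2 -189.5  103. ]
sj r [ 612.2 -140.6  103. ]
bot sh l [ 613.4 -189.3  153. ]
bot sh r [ 614.4 -139.9  153. ]
neck [ 637.1 -165.1  172. ]
neck l [ 637.5 -184.   172. ]
neck r [ 638.3 -146.2  172. ]
rail l [ 587.2 -192.4   68. ]
rail r [ 588.3 -137.    68. ]
house tl [ 483.3 -226.4   60. ]
tr [485.8 -97.9  60. ]
br [ 684.4 -100.8   60. ]
bl [ 681.8 -231.6   60. ]
```

>>> send_rows(
  rows=[
    [-0.42, 0, 0.8, 0, 0, 0, 1],
    [0, 0, 0.9, 0, 0, 0, 1],
    [0, 0, 0.9, 0, 0, 0, 1],
    [0, 0, 0.6, 0, 0, 0, 1],
    [0, 0, 0.4, 0, 0, 0, 1],
    [0, 0, 0, 0, 0, 0, 1],
    [0, 0, 0, 0, 0, 0, 1],
  ],
)

```text
t: 16.7
eef_pos: [542.5, -163.5, 102.8]
orientation: [0.01, 1.0, 0.0, -0.001]
ft_force: [0.1, -0.7, -0.6]
width: 85.2
grip_force: 0.0
```

>>> send_rows(
  rows=[
    [0, 0, 0, 0, 0, 0, -1],
    [0, 0, 0, 0, 0, 0, -1],
    [0, 0, 0, 0, 0, 0, -1],
    [0, 0, 0, 0, 0, 0, -1],
    [0, 0, 0, 0, 0, 0, -1],
    [0, 0, 0, 0, 0, 0, -1],
    [0, 0, 0, 0, 0, 0, -1],
  ],
)

```text
t: 17.4
eef_pos: [543.4, -162.5, 104.1]
orientation: [0.009, 1.0, 0.0, 0.0]
ft_force: [-1.4, 2.9, 5.3]
width: 13.3
grip_force: 58.6
```

>>> send_rows(
  rows=[
    [-0.1, 0, 0, 0, 0, 0, -1],
    [0, 0, 0, 0, 0, 0, -1],
    [0, 0, 0, 0, 0, 0, -1],
  ],
)

```text
t: 17.7
eef_pos: [543.4, -162.5, 104.0]
orientation: [0.01, 1.0, 0.0, -0.006]
ft_force: [-12.4, 2.5, 16.3]
width: 13.3
grip_force: 59.8
```

>>> send_rows(
  rows=[
    [-0.1, 0, 0, 0, 0, 0, -1],
    [0, 0, 0, 0, 0, 0, -1],
    [0, 0, 0, 0, 0, 0, -1],
  ],
)

```text
t: 18.0
eef_pos: [543.3, -162.6, 103.8]
orientation: [0.01, 1.0, -0.0, -0.012]
ft_force: [-22.9, 3.9, 25.7]
width: 13.9
grip_force: 60.8
```

>>> send_rows(
  rows=[
    [0.2, 0, 0, 0, 0, 0, -1],
    [0, 0, 0, 0, 0, 0, 1],
    [0, 0, 0, 0, 0, 0, 1],
    [0, 0, 0, 0, 0, 0, 1],
    [0, 0, -0.9, 0, 0, 0, 1],
    [0, 0, -0.9, 0, 0, 0, 1],
    [0, 0, -0.9, 0, 0, 0, 1],
    [-0.26, 0.76, -0.9, 0, 0, 0, 1],
    [-0.26, 0.76, -0.2, 0, 0, 0, 1],
    [-0.26, 0.76, 0, 0, 0, 0, 1],
    [-0.26, 0.76, 0, 0, 0, 0, 1],
    [-0.26, 0.76, 0, 0, 0, 0, 1],
  ],
)

```text
t: 19.2
eef_pos: [610.3, 19.2, 285.6]
orientation: [0.01, 1.0, -0.0, 0.0]
ft_force: [1.3, 0.3, 0.1]
width: 85.5
grip_force: 0.0
```

>>> send_rows(
  rows=[
    [-0.26, 0.76, 0, 0, 0, 0, 1],
    [-0.26, 0.76, 0, 0, 0, 0, 1],
    [-0.26, 0.76, 0, 0, 0, 0, 1],
    [0, 0, 0, 0, 0, 0, 1],
    [0, 0, 0, 0, 0, 0, 1],
    [0, 0, 0, 0, 0, 0, 1],
    [0, 0, 0, 0, 0, 0, 1],
  ],
)

```text
t: 19.9
eef_pos: [651.1, 128.9, 285.3]
orientation: [0.012, 1.0, -0.001, -0.0]
ft_force: [-0.9, -0.2, -0.1]
width: 85.3
grip_force: 0.0
```

```bash
python3 - <<'E'
from h import *
c=cam('wrist','w9');s=cam('side','s9');o=manip.observe();print(o['eef_pos'],o['orientation'])
print('expect',proj(c,[[655,139,122],[655,170,122],[686,139,122]]))
im=c['color'].astype(int)
g=((im.max(2)-im.min(2)<25)&(im.max(2)<200)&(im.max(2)>50)).astype(np.uint8)
u=proj(c,[[655,139,122]])[0]
m=np.zeros_like(g);cv2.circle(m,tuple(int(x) for x in u),75,1,-1);g*=m
n,l,st,ce=cv2.connectedComponentsWithStats(g);k=1+st[1:,4].argmax();cn=max(cv2.findContours((l==k).astype(np.uint8),0,1)[0],key=len)
e=cv2.fitEllipse(cv2.convexHull(cn));print(st[k],e,atz(c,[e[0]],122))
# post now, dark blob in side for jaw? 
a=c['color'][:,:,::-1];cv2.imwrite('pics/m9.png',a)
E
```

```text
[650.93565274 129.44653076 285.54257895] [ 1.13590979e-02  9.99935331e-01 -5.51680692e-04  2.71387863e-05]
expect [[332.22727078 213.89480824]
 [370.72957111 213.0508817 ]
 [332.65817997 249.92581493]]
[ 286  174   76   77 4241] ((323.54937744140625, 212.36537170410156), (75.41717529296875, 77.09856414794922), 177.71156311035156) [[653.56628718 132.03069613 122.        ]]
```

>>> send_rows(
  rows=[
    [-0.05, 0.05, 0.9, 0, 0, 0, 1],
    [0, 0, 0.9, 0, 0, 0, 1],
    [0, 0, 0.9, 0, 0, 0, 1],
    [0, 0, 0.7, 0, 0, 0, 1],
    [0, 0, 0.42, 0, 0, 0, 1],
    [0, 0, 0, 0, 0, 0, 1],
    [0, 0, 0, 0, 0, 0, 1],
    [0, 0, 0, 0, 0, 0, -1],
    [0, 0, 0, 0, 0, 0, -1],
    [0, 0, 0, 0, 0, 0, -1],
    [0, 0, 0, 0, 0, 0, -1],
    [0, 0, 0, 0, 0, 0, -1],
  ],
)

```text
t: 21.2
eef_pos: [655.1, 134.1, 97.9]
orientation: [0.01, 1.0, -0.0, 0.002]
ft_force: [-0.4, -1.4, 6.5]
width: 60.7
grip_force: 63.9
```

>>> send_rows(
  rows=[
    [0, 0, 0, 0, 0, 0, -1],
    [0, 0, 0, 0, 0, 0, -1],
    [0, 0, -0.2, 0, 0, 0, -1],
    [0, 0, -0.4, 0, 0, 0, -1],
    [0, 0, -0.8, 0, 0, 0, -1],
    [0, 0, -0.8, 0, 0, 0, -1],
    [0, 0, -0.8, 0, 0, 0, -1],
    [0, 0, -0.8, 0, 0, 0, -1],
    [0, 0, -0.6, 0, 0, 0, -1],
    [0, 0, 0, 0, 0, 0, -1],
    [0, 0, 0, 0, 0, 0, -1],
  ],
)

```text
t: 22.3
eef_pos: [653.3, 134.8, 315.9]
orientation: [0.009, 1.0, 0.0, 0.001]
ft_force: [0.7, -0.5, -1.1]
width: 60.6
grip_force: 65.2
```

```bash
python3 - <<'E'
from h import *
s=cam('side','s10');c=cam('wrist','w10')
o=manip.observe();print(o['eef_pos'],o['orientation'],o['width'])
e=o['eef_pos']
print('expected funnel rim in side',proj(s,e+[0,0,28]),'stem',proj(s,e+[0,0,-46]))
a=s['color'][120:320,200:400,::-1];b=c['color'][240:480,160:480,::-1]
cv2.imwrite('pics/m10.png',np.hstack([cv2.resize(a,(400,400)),cv2.resize(b,(400,300)).copy() if 0 else cv2.copyMakeBorder(cv2.resize(b,(400,300)),0,100,0,0,0)]))
E
```

```text
[652.19939879 133.72301681 312.89391384] [ 9.64761105e-03  9.99952358e-01 -5.27680299e-04 -1.38814130e-03] 60.95678969734234
expected funnel rim in side [[276.54567156 186.79726271]] stem [[278.09325288 219.06066017]]
```

View pics/m10.png

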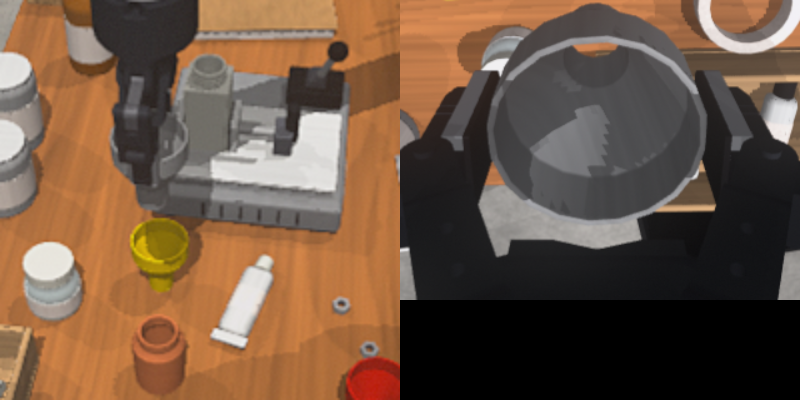

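The funnel is held upright (side part, stem at (152,195)); the empty jar's mouth is at (160,325), and the wrist part shows the rim circle spanning x 490–705, y 38–222.

```bash
python3 - <<'E'
from h import *
s=load('side');c=load('wrist');e=np.array([652.2,133.7,312.9])
P=lambda x,y:(160+(x-400)*.8,240+y*.8)
for z in (337,):
    w=atz(c,[P(490,128),P(706,128),P(597,38),P(597,222),P(597,52)],z);w[4]=atz(c,[P(597,55)],z-74)[0];print(w-e)
# model prediction of rim circle centred dx
t=np.linspace(0,6.28,80)
for dx in(-4,-2,0,2,4):
    q=proj(c,np.c_[e[0]+dx+31*np.cos(t),e[1]+31*np.sin(t),0*t+337]);q=(q-[160,240])/.8+[400,0];print(dx,q.min(0),q.max(0))
print('jar',atz(s,[(280,281.5)],78))
E
```

```text
[[ -0.66144847 -31.09636587  24.1       ]
 [  0.4568592   29.79066924  24.1       ]
 [-27.63894108  -0.39865927  24.1       ]
 [ 32.75724761  -1.54993794  24.1       ]
 [ 12.52601105  -1.20959818 -49.9       ]]
-4 [488.91441185  11.91296672] [711.21806359 206.39019726]
-2 [489.53564005  19.08741273] [710.84346127 211.83047656]
0 [490.15118307  26.19320571] [710.47233972 217.22597756]
2 [490.76112095  33.23136146] [710.10464931 222.57726603]
4 [491.36553217  40.20287523] [709.74034136 227.88489796]
jar [[655.84510406 125.84207159  78.        ]]
```

>>> send_rows(
  rows=[
    [0.03, -0.55, 0, 0, 0, 0, -1],
    [0.03, -0.8, 0, 0, 0, 0, -1],
    [0.03, -0.8, 0, 0, 0, 0, -1],
    [0.03, -0.8, 0, 0, 0, 0, -1],
    [0.03, -0.8, 0, 0, 0, 0, -1],
    [0.03, -0.8, 0, 0, 0, 0, -1],
    [0.03, -0.8, 0, 0, 0, 0, -1],
    [0.02, -0.6, 0, 0, 0, 0, -1],
    [0, 0, 0, 0, 0, 0, -1],
    [0, 0, 0, 0, 0, 0, -1],
    [0, 0, 0, 0, 0, 0, -1],
    [0, 0, 0, 0, 0, 0, -1],
  ],
)

```text
t: 23.6
eef_pos: [635.9, -160.3, 314.2]
orientation: [0.008, 1.0, 0.001, -0.0]
ft_force: [0.1, 0.8, -0.2]
width: 60.6
grip_force: 65.2
```

>>> send_rows(
  rows=[
    [0, 0, 0.5, 0, 0, 0, -1],
    [0, 0, 0.7, 0, 0, 0, -1],
    [0, 0, 0.4, 0, 0, 0, -1],
    [0, 0, 0, 0, 0, 0, -1],
    [0, 0, 0, 0, 0, 0, -1],
    [0, 0, 0, 0, 0, 0, -1],
    [0, 0, 0, 0, 0, 0, -1],
  ],
)

```text
t: 24.3
eef_pos: [637.3, -162.7, 236.8]
orientation: [0.01, 1.0, -0.0, 0.002]
ft_force: [0.5, 0.2, -0.3]
width: 60.6
grip_force: 65.2
```

```bash
python3 - <<'E'
from h import *
s=cam('side','s11');c=cam('wrist','w11')
o=manip.observe();print(o['eef_pos'],o['orientation'],o['width'],o['ft_force'])
e=o['eef_pos']
print(proj(s,e+[2.3,0,-50]),proj(s,[638,-163,172]))
E
```

```text
[ 636.77533637 -163.01207294  236.2131785 ] [ 9.75809213e-03  9.99951522e-01 -3.23677632e-04  1.27601161e-03] 60.591581186147785 [ 0.24488708 -0.24654654 -0.72164925]
[[304.76628581 146.67193689]] [[305.20370358 151.82415194]]
```

>>> send_rows(
  rows=[
    [0.02, 0, 0.2, 0, 0, 0, -1],
    [0, 0, 0.2, 0, 0, 0, -1],
    [0, 0, 0, 0, 0, 0, -1],
    [0, 0, 0, 0, 0, 0, -1],
  ],
)

```text
t: 24.8
eef_pos: [634.3, -163.1, 213.5]
orientation: [0.01, 1.0, 0.0, -0.001]
ft_force: [0.4, -0.3, -1.4]
width: 60.4
grip_force: 65.2
```

>>> send_rows(
  rows=[
    [0, 0, 0.2, 0, 0, 0, -1],
    [0, 0, 0, 0, 0, 0, -1],
    [0, 0, 0, 0, 0, 0, -1],
  ],
)

```text
t: 25.1
eef_pos: [634.6, -163.0, 204.0]
orientation: [0.01, 1.0, 0.0, -0.0]
ft_force: [1.0, 0.0, -0.5]
width: 60.7
grip_force: 65.2
```

>>> send_rows(
  rows=[
    [0, 0, 0.1, 0, 0, 0, -1],
    [0, 0, 0.1, 0, 0, 0, -1],
    [0, 0, 0, 0, 0, 0, -1],
    [0, 0, 0, 0, 0, 0, -1],
  ],
)

```text
t: 25.5
eef_pos: [634.8, -163.1, 194.4]
orientation: [0.01, 1.0, 0.0, -0.0]
ft_force: [0.6, 0.5, -0.8]
width: 60.4
grip_force: 65.3
```

>>> send_rows(
  rows=[
    [0, 0, 0.03, 0, 0, 0, -1],
    [0, 0, 0, 0, 0, 0, 1],
    [0, 0, 0, 0, 0, 0, 1],
    [0, 0, 0, 0, 0, 0, 1],
    [0, 0, -0.3, 0, 0, 0, 1],
    [0, 0, -0.8, 0, 0, 0, 1],
    [0, 0, -0.9, 0, 0, 0, 1],
    [0, 0, -0.3, 0, 0, 0, 1],
    [0.67, 0.74, 0, 0, 0, 0, 1],
    [0.67, 0.74, 0, 0, 0, 0, 1],
    [0.67, 0.74, 0, 0, 0, 0, 1],
    [0.67, 0.74, 0.3, 0, 0, 0, 1],
  ],
)

```text
t: 26.7
eef_pos: [505.5, -11.6, 296.0]
orientation: [0.009, 1.0, -0.0, 0.003]
ft_force: [0.5, 1.0, 0.4]
width: 85.3
grip_force: 0.0
```

>>> send_rows(
  rows=[
    [0.67, 0.74, 0.5, 0, 0, 0, 1],
    [0, 0, 0.8, 0, 0, 0, 1],
    [0, 0, 0.8, 0, 0, 0, 1],
    [0, 0, 0, 0, 0, 0, 1],
    [0, 0, 0, 0, 0, 0, 1],
    [0, 0, 0, 0, 0, 0, 1],
    [0, 0, 0, 0, 0, 0, 1],
  ],
)

```text
t: 27.4
eef_pos: [477.9, 19.8, 193.7]
orientation: [0.01, 1.0, -0.0, 0.002]
ft_force: [-0.1, -0.1, 0.1]
width: 85.1
grip_force: 0.0
```

```bash
cat > nuts.py <<'E'
from h import *
def nuts(c,z=8):
    im=c['color'].astype(int);V=c['color'];hs=cv2.cvtColor(V,cv2.COLOR_RGB2HSV)
    g=((im[:,:,2]>=im[:,:,0]-12)&(im.max(2)>60)).astype(np.uint8)
    g=cv2.morphologyEx(g,cv2.MORPH_CLOSE,np.ones((3,3)))
    n,l,st,ce=cv2.connectedComponentsWithStats(g);out=[]
    for i in range(1,n):
        x,y,w,h,a=st[i]
        if a<25 or w>90 or h>90: continue
        cn=max(cv2.findContours((l==i).astype(np.uint8),0,1)[0],key=len);hu=cv2.convexHull(cn)[:,0]
        P=atz(c,hu,z)[:,:2]
        if abs(P).max()>2000: continue
        M=cv2.moments(P.astype(np.float32).reshape(-1,1,2));
        if M['m00']==0: continue
        m=np.array([M['m10'],M['m01']])/M['m00'];A=abs(M['m00'])
        if not 150<A<600: continue
        # min width direction
        th=np.radians(np.arange(0,180,2));W=np.array([np.ptp(P@[np.cos(t),np.sin(t)]) for t in th])
        s=[W[[k,(k+30)%90,(k+60)%90]].sum() for k in range(30)];k=int(np.argmin(s))
        out.append((m.round(1),round(A),'flat normal deg',2*k,'(mod60) widths',W.min().round(1),W.max().round(1)))
    return out
E
python3 - <<'E'
from nuts import *
c=cam('wrist','w12');o=manip.observe();print(o['eef_pos'],o['orientation'],o['width'])
for n in nuts(c):print(n)
s=cam('side','s12')
print('side');[print(n) for n in nuts(s)]
print('funnel rim expected side',proj(s,[637,-163,218]))
E
```

```text
[477.64580168  19.74229491 193.36649396] [ 1.01091284e-02  9.99946969e-01 -1.12358210e-04  1.96262694e-03] 85.63360827582589
(array([438.6,  78.6]), 235, 'flat normal deg', 26, '(mod60) widths', np.float64(16.1), np.float64(18.9))
(array([469.9, 258. ]), 310, 'flat normal deg', 4, '(mod60) widths', np.float64(17.2), np.float64(22.9))
(array([469.6,  23. ]), 229, 'flat normal deg', 16, '(mod60) widths', np.float64(16.1), np.float64(18.7))
(array([784.9, 262.2]), 330, 'flat normal deg', 38, '(mod60) widths', np.float64(12.1), np.float64(42.5))
side
(array([1001.7, -401.8]), 323, 'flat normal deg', 38, '(mod60) widths', np.float64(18.3), np.float64(26.2))
(array([472.6,  29. ]), 214, 'flat normal deg', 2, '(mod60) widths', np.float64(13.3), np.float64(19.6))
(array([441.2,  83.9]), 210, 'flat normal deg', 36, '(mod60) widths', np.float64(14.8), np.float64(20.7))
(array([473.6, 264.8]), 230, 'flat normal deg', 4, '(mod60) widths', np.float64(15.2), np.float64(19.2))
(array([1038.1,  515.3]), 561, 'flat normal deg', 36, '(mod60) widths', np.float64(16.2), np.float64(52.6))
funnel rim expected side [[305.8366266 134.9551961]]
```

>>> send_rows(
  rows=[
    [0.16, 0.08, 0, 0, 0, 0, -0.1],
    [0, 0, 0.9, 0, 0, 0.8, -0.1],
    [0, 0, 0.9, 0, 0, 0.8, -0.1],
    [0, 0, 0.9, 0, 0, 0, -0.1],
    [0, 0, 0.6, 0, 0, 0, -0.1],
    [0, 0, 0.3, 0, 0, 0, -0.1],
    [0, 0, 0, 0, 0, 0, -0.1],
    [0, 0, 0, 0, 0, 0, -0.1],
  ],
)

```text
t: 28.3
eef_pos: [468.1, 24.3, 11.9]
orientation: [0.121, 0.993, 0.0, 0.0]
ft_force: [0.8, 0.6, 1.1]
width: 38.6
grip_force: 0.0
```

```bash
python3 - <<'E'
from nuts import *
c=cam('wrist','w13');o=manip.observe();print(o['eef_pos'],o['orientation'],o['width'],o['ft_force'])
for n in nuts(c):print(n)
E
```

```text
[468.842576    24.23815393  12.45621154] [1.21149114e-01 9.92633808e-01 1.84042515e-04 9.91123794e-04] 38.10312376316783 [ 0.33203139 -0.11354055  0.59174026]
(array([438.1,  78.8]), 273, 'flat normal deg', 28, '(mod60) widths', np.float64(17.1), np.float64(20.9))
(array([469. ,  23.5]), 277, 'flat normal deg', 18, '(mod60) widths', np.float64(16.4), np.float64(21.6))
(array([468.3,  -9. ]), 269, 'flat normal deg', 2, '(mod60) widths', np.float64(13.7), np.float64(30.7))
(array([483.2,  49.2]), 196, 'flat normal deg', 36, '(mod60) widths', np.float64(8.6), np.float64(30.5))
(array([570.7,  69.2]), 240, 'flat normal deg', 46, '(mod60) widths', np.float64(14.6), np.float64(27.2))
```

>>> send_rows(
  rows=[
    [0, 0, 0.18, 0, 0, 0, -0.1],
    [0, 0, 0, 0, 0, 0, -0.1],
    [0, 0, 0, 0, 0, 0, -1],
    [0, 0, 0, 0, 0, 0, -1],
    [0, 0, 0, 0, 0, 0, -1],
    [0, 0, 0, 0, 0, 0, -1],
    [0, 0, -0.5, 0, 0, 0, -1],
    [0, 0, -0.9, 0, 0, -0.8, -1],
    [0, 0, -0.9, 0, 0, -0.8, -1],
    [0, 0, -1, 0, 0, 0, -1],
    [0, 0, -1, 0, 0, 0, -1],
    [0, 0, -0.7, 0, 0, 0, -1],
  ],
)

```text
t: 29.55
eef_pos: [468.9, 24.4, 255.5]
orientation: [0.009, 1.0, -0.0, 0.002]
ft_force: [1.2, 0.4, 0.4]
width: 13.5
grip_force: 58.7
```

>>> send_rows(
  rows=[
    [-0.69, -0.735, 0, 0, 0, 0, -1],
    [-0.69, -0.735, 0, 0, 0, 0, -1],
    [-0.69, -0.735, 0, 0, 0, 0, -1],
    [-0.69, -0.735, 0, 0, 0, 0, -1],
    [-0.5, -0.535, 0, 0, 0, 0, -1],
    [-0.19, -0.2, 0, 0, 0, 0, -1],
    [0, 0, 0, 0, 0, 0, -1],
    [0, 0, 0, 0, 0, 0, -1],
    [0, 0, 0, 0, 0, 0, -1],
  ],
)

```text
t: 30.45
eef_pos: [634.9, -158.9, 252.6]
orientation: [0.008, 1.0, 0.0, -0.0]
ft_force: [-0.6, -0.1, -1.1]
width: 13.8
grip_force: 58.7
```

```bash
python3 - <<'E'
from nuts import *
c=cam('wrist','w14');s=cam('side','s14');o=manip.observe();print(o['eef_pos'],o['orientation'],o['width'],o['ft_force'])
# funnel rim ellipse in wrist
im=c['color'].astype(int)
cv2.imwrite('pics/m14.png',np.hstack([cv2.resize(c['color'][200:480,180:460,::-1],(400,400)),cv2.resize(s['color'][70:240,230:400,::-1],(400,400))]))
E
```

```text
[ 635.03394768 -159.65232898  252.87587391] [ 8.14704718e-03  9.99966805e-01 -1.14068207e-04  3.21412775e-05] 13.779315572163451 [-0.43498383 -0.30397369  0.16570942]
```

View pics/m14.png

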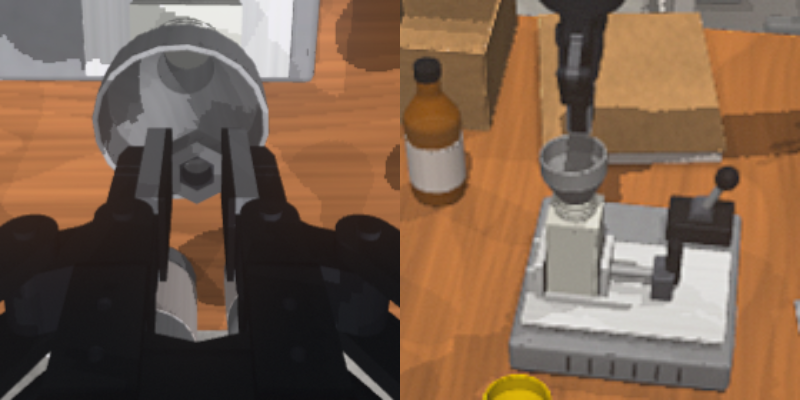

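The nut is held at the finger tips (left part, (197,170)), about 5 mm right of the funnel's centre (181); the right part shows the funnel seated upright in the bottle's neck.

>>> send_rows(
  rows=[
    [-0.03, -0.08, 0.3, 0, 0, 0, -1],
    [0, 0, 0.28, 0, 0, 0, -1],
    [0, 0, 0, 0, 0, 0, -1],
    [0, 0, 0, 0, 0, 0, -1],
    [0, 0, 0, 0, 0, 0, -1],
  ],
)

```text
t: 31.05
eef_pos: [637.2, -165.9, 223.3]
orientation: [0.01, 1.0, 0.0, 0.0]
ft_force: [0.2, -0.4, 0.8]
width: 13.7
grip_force: 58.7
```

>>> send_rows(
  rows=[
    [0, 0, 0, 0, 0, 0, 0],
    [0, 0, 0, 0, 0, 0, 0],
    [0, 0, 0, 0, 0, 0, 0],
    [0, 0, 0, 0, 0, 0, 0],
    [0, 0, -0.5, 0, 0, 0, 0],
    [0, 0, -0.9, 0, 0, 0, 0],
    [0, 0, -0.6, 0, 0, 0, 0],
    [0, 0, 0, 0, 0, 0, 0],
    [0, 0, 0, 0, 0, 0, 0],
    [0, 0, 0, 0, 0, 0, 0],
  ],
)

```text
t: 32.05
eef_pos: [636.2, -166.1, 321.8]
orientation: [0.01, 1.0, 0.0, -0.001]
ft_force: [0.1, -0.6, -0.3]
width: 42.6
grip_force: 0.0
```

```bash
cat > fun.py <<'E'
from h import *
import sys
c=cam('wrist',sys.argv[1]);o=manip.observe();print(o['eef_pos'],o['width'])
F=[637,-165]
uv=lambda z,r,t:proj(c,np.c_[F[0]+r*np.cos(t),F[1]+r*np.sin(t),0*t+z])
t=np.radians(np.arange(0,360,30));g=cv2.cvtColor(c['color'],cv2.COLOR_RGB2GRAY)
for z,r in [(216,27),(198,27),(185,20),(175,15),(168,11),(155,11),(145,8)]:
    print(z,r,[int(g[int(y),int(x)]) for x,y in uv(z,r,t)])
u=uv(175,0,t)[0];x,y=int(u[0]),int(u[1]);print(x,y);print(cv2.resize(g[y-48:y+24,x-48:x+48],(32,24),interpolation=cv2.INTER_AREA)//4)
E
python3 - <<'E'
E
COLUMNS=200 python3 -c "
import numpy as np;np.set_printoptions(linewidth=200,threshold=5000)
import sys;sys.argv=['fun.py','w15'];exec(open('fun.py').read())"
```

```text
[ 636.01412471 -166.19151876  321.33761159] 42.8306510587517
216 27 [81, 79, 76, 91, 179, 101, 87, 85, 172, 106, 99, 96]
198 27 [132, 99, 96, 102, 103, 145, 161, 93, 90, 132, 135, 144]
185 20 [132, 99, 96, 100, 96, 84, 87, 156, 118, 133, 145, 146]
175 15 [125, 99, 99, 90, 95, 132, 179, 127, 116, 128, 144, 140]
168 11 [83, 83, 81, 79, 113, 75, 75, 106, 116, 99, 101, 99]
155 11 [83, 83, 82, 88, 85, 160, 183, 156, 107, 107, 95, 79]
145 8 [98, 98, 100, 126, 77, 123, 179, 146, 103, 126, 99, 98]
320 216
[[43 42 42 41 42 42 33 30 22 22 22 22 21 21 21 21 21 21 21 22 22 22 22 23 29 48 54 55 59 59 59 59]
 [43 42 42 41 42 42 33 28 27 27 27 27 27 27 27 27 28 28 28 28 28 28 27 28 29 48 55 55 59 59 59 59]
 [43 42 42 41 42 42 32 27 27 28 27 27 27 27 27 28 28 28 28 28 28 28 28 28 28 41 55 55 59 59 59 59]
 [43 42 41 41 41 42 31 27 27 27 27 27 27 27 27 26 27 27 28 28 28 28 28 29 29 33 53 54 59 58 58 58]
 [43 42 42 41 41 41 35 35 36 36 36 43 45 45 45 45 45 44 43 43 44 44 44 44 44 44 49 53 57 58 58 58]
 [43 42 41 41 41 42 43 43 43 42 42 44 42 51 58 59 59 59 59 59 59 59 59 59 59 59 57 53 54 56 58 58]
 [4
[... 1079 characters left out ...]
51 56]
 [42 39 39 35 32 33 33 33 33 33 33 28 25 21 19 21 21 21 20 20 20 23 23 23 23 25 24 24 26 43 45 56]
 [58 50 39 32 32 33 33 34 33 33 35 32 25 24 21 20 21 21 20 20 21 24 24 23 23 24 25 24 25 36 43 56]
 [59 47 34 33 33 33 33 34 35 35 36 36 30 25 24 21 20 21 20 21 24 24 24 23 23 24 24 25 25 27 44 52]
 [48 42 29 33 33 33 33 33 36 36 36 36 35 33 27 23 22 21 22 24 25 24 24 24 23 23 23 24 25 23 39 48]
 [32 36 24 33 33 33 33 33 36 36 36 36 36 34 34 33 31 26 24 24 25 25 24 24 23 23 23 24 25 22 34 37]
 [31 29 25 33 34 34 34 34 36 36 37 36 36 35 34 34 31 25 25 24 25 25 24 24 24 23 23 24 24 21 29 37]
 [33 29 24 32 34 34 36 36 36 36 36 36 36 35 34 34 32 29 25 24 24 25 25 24 24 23 23 23 24 19 31 37]]
```

Funnel interior prints smooth with a clear hole: the nut went through. On to nut 2.

>>> send_rows(
  rows=[
    [0.4, 0.49, 0, 0, 0, 0, -0.1],
    [0.64, 0.76, 0, 0, 0, 0, -0.1],
    [0.64, 0.76, 0, 0, 0, 0, -0.1],
    [0.64, 0.76, 0, 0, 0, 0, -0.1],
    [0.64, 0.76, 0.5, 0, 0, 0, -0.1],
    [0.64, 0.76, 0.7, 0, 0, 0, -0.1],
    [0.45, 0.54, 0.9, 0, 0, 0, -0.1],
    [0, 0, 0.9, 0, 0, 0, -0.1],
    [0, 0, 0.9, 0, 0, 0, -0.1],
    [0, 0, 0.9, 0, 0, 0, -0.1],
    [0, 0, 0.5, 0, 0, 0, -0.1],
    [0, 0, 0, 0, 0, 0, -0.1],
  ],
)

```text
t: 33.3
eef_pos: [445.5, 64.6, 68.2]
orientation: [0.009, 1.0, 0.0, -0.006]
ft_force: [-0.5, -0.3, 0.1]
width: 38.4
grip_force: 0.0
```

>>> send_rows(
  rows=[
    [0, 0, 0, 0, 0, 0, -0.1],
    [0, 0, 0, 0, 0, 0, -0.1],
  ],
)

```text
t: 33.5
eef_pos: [452.2, 65.6, 74.1]
orientation: [0.01, 1.0, 0.0, 0.001]
ft_force: [0.7, 0.1, 0.8]
width: 38.4
grip_force: 0.0
```

```bash
python3 - <<'E'
from nuts import *
c=cam('wrist','w16');o=manip.observe();print(o['eef_pos'],o['orientation'],o['width'],o['ft_force'])
for n in nuts(c):print(n)
s=cam('side','s16');print('side');[print(n) for n in nuts(s)]
E
```

```text
[452.46677308  65.4699158   74.32645382] [ 9.95973951e-03  9.99948747e-01 -1.16576164e-05  1.81872366e-03] 38.76413383660011 [-0.17218613  0.99795901 -0.87361816]
(array([438.1,  79.3]), 250, 'flat normal deg', 28, '(mod60) widths', np.float64(16.5), np.float64(19.9))
(array([497.3,  21.2]), 346, 'flat normal deg', 8, '(mod60) widths', np.float64(10.9), np.float64(42.4))
(array([499.1, 105.2]), 361, 'flat normal deg', 48, '(mod60) widths', np.float64(11.2), np.float64(42.4))
side
(array([  242.3, -1082.6]), 545, 'flat normal deg', 56, '(mod60) widths', np.float64(10.9), np.float64(56.5))
(array([1237.4, -412. ]), 367, 'flat normal deg', 20, '(mod60) widths', np.float64(18.3), np.float64(29.1))
(array([441.2,  83.9]), 210, 'flat normal deg', 36, '(mod60) widths', np.float64(14.8), np.float64(20.7))
(array([473.6, 264.8]), 230, 'flat normal deg', 4, '(mod60) widths', np.float64(15.2), np.float64(19.2))
(array([1039.6,  340.8]), 232, 'flat normal deg', 14, '(mod60) widths', np.float64(13.8), np.float64(24.0))
(array([1038. ,  515.3]), 563, 'flat normal deg', 36, '(mod60) widths', np.float64(16.2), np.float64(52.6))
```

>>> send_rows(
  rows=[
    [0.29, 0.285, 0, 0, 0, 0, -0.1],
    [0, 0, 0.7, 0, 0, 0, -0.1],
    [0, 0, 0.5, 0, 0, 0, -0.1],
    [0, 0, 0.23, 0, 0, 0, -0.1],
    [0, 0, 0, 0, 0, 0, -0.1],
    [0, 0, 0, 0, 0, 0, -0.1],
    [0, 0, 0, 0, 0, 0, -1],
    [0, 0, 0, 0, 0, 0, -1],
    [0, 0, 0, 0, 0, 0, -1],
    [0, 0, 0, 0, 0, 0, -1],
    [0, 0, -0.4, 0, 0, 0, -1],
    [0, 0, -0.8, 0, 0, 0, -1],
  ],
)

```text
t: 34.8
eef_pos: [434.3, 79.3, 60.4]
orientation: [0.01, 1.0, 0.0, -0.003]
ft_force: [1.0, 0.3, 0.3]
width: 14.1
grip_force: 58.7
```

>>> send_rows(
  rows=[
    [0, 0, -0.9, 0, 0, 0, -1],
    [0, 0, -0.9, 0, 0, 0, -1],
    [0, 0, -0.9, 0, 0, 0, -1],
    [0, 0, -0.9, 0, 0, 0, -1],
    [-0.5, -0.6, -0.2, 0, 0, 0, -1],
    [-0.6, -0.72, 0, 0, 0, 0, -1],
    [-0.6, -0.72, 0, 0, 0, 0, -1],
    [-0.6, -0.72, 0, 0, 0, 0, -1],
    [-0.6, -0.72, 0, 0, 0, 0, -1],
    [-0.6, -0.72, 0, 0, 0, 0, -1],
    [-0.4, -0.5, 0, 0, 0, 0, -1],
    [0, 0, 0, 0, 0, 0, -1],
  ],
)

```text
t: 36.0
eef_pos: [628.4, -166.2, 250.6]
orientation: [0.014, 1.0, -0.001, 0.001]
ft_force: [-0.5, -0.5, -0.6]
width: 13.9
grip_force: 58.7
```

>>> send_rows(
  rows=[
    [0, 0, 0, 0, 0, 0, -1],
    [0, 0, 0, 0, 0, 0, -1],
    [0, 0, 0, 0, 0, 0, -1],
    [0, 0, 0, 0, 0, 0, -1],
  ],
)

```text
t: 36.4
eef_pos: [626.5, -157.5, 251.7]
orientation: [0.009, 1.0, -0.0, 0.0]
ft_force: [0.8, -0.1, -0.6]
width: 13.9
grip_force: 58.7
```

>>> send_rows(
  rows=[
    [-0.21, -0.13, 0, 0, 0, 0, -1],
    [0, 0, 0.3, 0, 0, 0, -1],
    [0, 0, 0.25, 0, 0, 0, -1],
    [0, 0, 0, 0, 0, 0, -1],
    [0, 0, 0, 0, 0, 0, -1],
    [0, 0, 0, 0, 0, 0, -1],
  ],
)

```text
t: 37.0
eef_pos: [637.2, -165.3, 223.7]
orientation: [0.01, 1.0, 0.0, 0.0]
ft_force: [-0.0, -0.0, -0.2]
width: 14.1
grip_force: 58.7
```

>>> send_rows(
  rows=[
    [0, 0, 0, 0, 0, 0, 0],
    [0, 0, 0, 0, 0, 0, 0],
    [0, 0, 0, 0, 0, 0, 0],
    [0, 0, 0, 0, 0, 0, 0],
    [0, 0, -0.5, 0, 0, 0, 0],
    [0, 0, -0.9, 0, 0, 0, 0],
    [0, 0, -0.6, 0, 0, 0, 0],
    [0, 0, 0, 0, 0, 0, 0],
    [0, 0, 0, 0, 0, 0, 0],
    [0, 0, 0, 0, 0, 0, 0],
  ],
)

```text
t: 38.0
eef_pos: [636.4, -165.9, 322.1]
orientation: [0.01, 1.0, 0.0, -0.001]
ft_force: [0.1, 0.6, -0.1]
width: 42.9
grip_force: 0.0
```

```bash
python3 - <<'E'
from nuts import *
c=cam('wrist','w17');o=manip.observe();print(o['eef_pos'],o['width'])
a=cv2.imread('pics/w15.png',0);b=cv2.imread('pics/w17.png',0)
sub=lambda g:g[165:245,270:370].astype(np.float32)
(sh,_)=cv2.phaseCorrelate(sub(a),sub(b));M=np.float32([[1,0,-sh[0]],[0,1,-sh[1]]]);b2=cv2.warpAffine(b,M,(640,480))
d=cv2.absdiff(a,b2)[165:260,265:375];print(sh,d.mean(),(d>30).sum());print(cv2.resize(d,(22,19),interpolation=cv2.INTER_AREA))
s=cam('side','s17');[print(n) for n in nuts(s) if n[0][0]<900]
E
```

```text
[ 636.24754549 -165.9488372   321.67240602] 42.80452893959463
(0.33295314806615295, -1.2569427857385733) 5.133014354066986 409
[[17 14  1  1  1 23 29 30 30 28 27 34 38 38 38 36 21  8  2  1  1  0]
 [ 1  1  1  1  1  8 11 11  9  8  6  7  8  8  8  5 15  6  2  0  0  0]
 [ 1  1  1  1  1  7  1  1  1  0  2  1  1  0  0  0 20  7  2  0  1  0]
 [ 1  1  1  1  4 13 15 15 39 35 30 29 24 22 21 21 21  9  3  0  0  0]
 [ 1  1  1  1  1  0  1  1  3 29 12 11 10  7  0  0  0  3  1  7  0  0]
 [ 1  1  1  1  1  0  3  4  1  1  2  4  3  5 10 13  1  3  1  6  1  0]
 [ 1  1  1  1  1  4  3  4  5 10  6  7 10 11  7  6 11  5  0  1  1  0]
 [ 1  1  1  1  5  3  4  4  2  2  8 13 14  5  6  8  7 12  3  0  1  0]
 [ 1  1  1  4  3  4  1  1  4  1  0  0  2 14  2  1  6  8 13  0  2  2]
 [ 1  1  2  5  4  2  1  4 11  6  5  6  6  6  3  2  1  5 13  5  1  3]
 [ 6  1  6  4  2  1  2  4  7 11  3  2  2  1  3  2  1  1  5 16  2  1]
 [12 17 11  4  1  2  1  7 14 10  3  2  1  1  2  1  2  1  2 13  2  1]
 [10 10 12  2  1  0  5  3 12 14  6  1  1  1  1  1  1  2  1  5  5  1]
 [17 16 16  4  1  2  2  3  2  6 14 12  2  1  1  1  0  1  1  4 16 18]
 [ 2  4 14  5  2  6  2  1  2  3  2  7  2  1  1  1  1  0  2  6  3  3]
 [ 3  4 11  6  1  3  2  1  2  2  1  3  7  1  0  1  1  1  2  6  4  2]
 [ 3  3  7  3  5  2  2  2  1  2  3  2  7  1  0  1  1  1  1  5  4  2]
 [ 2  2  4  5  6  6  2  2  1  2  2  1  9  1  0  1  1  2  1  6  1  1]
 [ 4  3  6  9  2  7  5  2  1  1  2  5  7  1  1  1  2  0  4  4  2  2]]
(array([  242.3, -1082.6]), 545, 'flat normal deg', 56, '(mod60) widths', np.float64(10.9), np.float64(56.5))
(array([-292.8, -564.1]), 429, 'flat normal deg', 42, '(mod60) widths', np.float64(5.7), np.float64(110.0))
(array([ 519.8, -451.6]), 308, 'flat normal deg', 36, '(mod60) widths', np.float64(9.1), np.float64(67.9))
(array([473.6, 264.8]), 230, 'flat normal deg', 4, '(mod60) widths', np.float64(15.2), np.float64(19.2))
```

>>> send_rows(
  rows=[
    [0.2, 0.5, 0, 0, 0, 0, -0.1],
    [0.35, 0.84, 0, 0, 0, 0, -0.1],
    [0.35, 0.84, 0, 0, 0, 0, -0.1],
    [0.35, 0.84, 0, 0, 0, 0, -0.1],
    [0.35, 0.84, 0, 0, 0, 0, -0.1],
    [0.35, 0.84, 0, 0, 0, 0, -0.1],
    [0.35, 0.84, 0, 0, 0, 0, -0.1],
    [0.35, 0.84, 0, 0, 0, 0, -0.1],
    [0.35, 0.84, 0, 0, 0, 0, -0.1],
    [0.35, 0.84, 0.5, 0, 0, 0, -0.1],
    [0.14, 0.37, 0.9, 0, 0, 0, -0.1],
    [0, 0, 0.9, 0, 0, 0, -0.1],
  ],
)

```text
t: 39.3
eef_pos: [469.2, 262.6, 209.0]
orientation: [0.006, 1.0, 0.001, 0.001]
ft_force: [0.9, -0.2, -0.4]
width: 38.3
grip_force: 0.0
```

>>> send_rows(
  rows=[
    [0, 0, 0.9, 0, 0, 0, -0.1],
    [0, 0, 0.9, 0, 0, 0, -0.1],
    [0, 0, 0.6, 0, 0, 0, -0.1],
    [0, 0, 0, 0, 0, 0, -0.1],
    [0, 0, 0, 0, 0, 0, -0.1],
    [0, 0, 0, 0, 0, 0, -0.1],
    [0, 0, 0, 0, 0, 0, -0.1],
  ],
)

```text
t: 40.0
eef_pos: [473.3, 258.6, 91.8]
orientation: [0.01, 1.0, 0.001, 0.002]
ft_force: [-0.0, -1.2, -0.8]
width: 38.4
grip_force: 0.0
```

```bash
python3 - <<'E'
from nuts import *
c=cam('wrist','w18');o=manip.observe();print(o['eef_pos'],o['orientation'],o['width'],o['joint_positions'][6])
for n in nuts(c):print(n)
E
```

```text
[473.13593391 258.40116766  91.58988391] [9.95782612e-03 9.99948537e-01 7.15651461e-04 1.80358003e-03] 38.63507131946855 0.556796313365575
(array([470.2, 260.6]), 239, 'flat normal deg', 4, '(mod60) widths', np.float64(16.6), np.float64(19.1))
(array([529.5, 210.5]), 449, 'flat normal deg', 8, '(mod60) widths', np.float64(13.0), np.float64(46.2))
(array([531.8, 301.9]), 410, 'flat normal deg', 50, '(mod60) widths', np.float64(12.1), np.float64(45.0))
(array([618.4, 270.3]), 277, 'flat normal deg', 12, '(mod60) widths', np.float64(13.2), np.float64(36.2))
```

>>> send_rows(
  rows=[
    [0.06, 0.05, 0, 0, 0, 0, -0.1],
    [0, 0, 0.5, 0, 0, 0.78, -0.1],
    [0, 0, 0.5, 0, 0, 0.78, -0.1],
    [0, 0, 0.4, 0, 0, 0.78, -0.1],
    [0, 0, 0.2, 0, 0, 0.78, -0.1],
    [0, 0, 0.17, 0, 0, 0, -0.1],
    [0, 0, 0, 0, 0, 0, -0.1],
    [0, 0, 0, 0, 0, 0, -0.1],
    [0, 0, 0, 0, 0, 0, -1],
    [0, 0, 0, 0, 0, 0, -1],
    [0, 0, 0, 0, 0, 0, -1],
    [0, 0, 0, 0, 0, 0, -1],
  ],
)

```text
t: 41.25
eef_pos: [469.5, 260.7, 2.1]
orientation: [0.226, 0.974, 0.0, 0.001]
ft_force: [-1.2, -0.4, 6.2]
width: 14.3
grip_force: 58.7
```

>>> send_rows(
  rows=[
    [0, 0, -0.4, 0, 0, 0, -1],
    [0, 0, -0.8, 0, 0, -0.78, -1],
    [0, 0, -0.9, 0, 0, -0.78, -1],
    [0, 0, -0.9, 0, 0, -0.78, -1],
    [0, 0, -0.9, 0, 0, -0.78, -1],
    [0, 0, -0.9, 0, 0, 0, -1],
    [-0.3, -0.6, -0.2, 0, 0, 0, -1],
    [-0.35, -0.84, 0, 0, 0, 0, -1],
    [-0.35, -0.84, 0, 0, 0, 0, -1],
    [-0.35, -0.84, 0, 0, 0, 0, -1],
    [-0.35, -0.84, 0, 0, 0, 0, -1],
    [-0.35, -0.84, 0, 0, 0, 0, -1],
  ],
)

```text
t: 42.45
eef_pos: [566.7, 16.1, 251.0]
orientation: [0.01, 1.0, -0.0, 0.0]
ft_force: [1.0, 0.2, -0.1]
width: 13.8
grip_force: 58.7
```

>>> send_rows(
  rows=[
    [-0.35, -0.84, 0, 0, 0, 0, -1],
    [-0.35, -0.84, 0, 0, 0, 0, -1],
    [-0.35, -0.84, 0, 0, 0, 0, -1],
    [-0.35, -0.84, 0, 0, 0, 0, -1],
    [-0.05, -0.3, 0, 0, 0, 0, -1],
    [0, 0, 0, 0, 0, 0, -1],
    [0, 0, 0, 0, 0, 0, -1],
    [0, 0, 0, 0, 0, 0, -1],
    [0, 0, 0, 0, 0, 0, -1],
  ],
)

```text
t: 43.35
eef_pos: [635.3, -162.9, 251.6]
orientation: [0.007, 1.0, 0.0, 0.0]
ft_force: [-0.8, 0.2, 0.0]
width: 14.0
grip_force: 58.7
```

>>> send_rows(
  rows=[
    [-0.04, -0.04, 0.3, 0, 0, 0, -1],
    [0, 0, 0.26, 0, 0, 0, -1],
    [0, 0, 0, 0, 0, 0, -1],
    [0, 0, 0, 0, 0, 0, -1],
    [0, 0, 0, 0, 0, 0, -1],
  ],
)

```text
t: 43.85
eef_pos: [637.5, -168.2, 223.1]
orientation: [0.01, 1.0, 0.0, 0.0]
ft_force: [-0.9, -0.3, -0.1]
width: 13.9
grip_force: 58.7
```

>>> send_rows(
  rows=[
    [0, 0, 0, 0, 0, 0, 0],
    [0, 0, 0, 0, 0, 0, 0],
    [0, 0, 0, 0, 0, 0, 0],
    [0, 0, 0, 0, 0, 0, 0],
    [0, 0, -0.5, 0, 0, 0, 0],
    [0, 0, -0.9, 0, 0, 0, 0],
    [0, 0, -0.6, 0, 0, 0, 0],
    [0, 0, 0, 0, 0, 0, 0],
    [0, 0, 0, 0, 0, 0, 0],
    [0, 0, 0, 0, 0, 0, 0],
  ],
)

```text
t: 44.85
eef_pos: [636.5, -168.4, 321.5]
orientation: [0.01, 1.0, 0.0, -0.001]
ft_force: [-0.4, 0.6, 0.2]
width: 42.8
grip_force: 0.0
```

```bash
python3 - <<'E'
from nuts import *
c=cam('wrist','w19');o=manip.observe();print(o['eef_pos'],o['width'])
a=cv2.imread('pics/w15.png',0);b=cv2.imread('pics/w19.png',0)
sub=lambda g:g[165:245,270:370].astype(np.float32)
(sh,_)=cv2.phaseCorrelate(sub(a),sub(b));M=np.float32([[1,0,-sh[0]],[0,1,-sh[1]]]);b2=cv2.warpAffine(b,M,(640,480))
d=cv2.absdiff(a,b2)[185:260,265:375];print(sh,d.mean(),(d>30).sum(),cv2.resize(d,(22,15),interpolation=cv2.INTER_AREA).max())
s=cam('side','s19');[print(n) for n in nuts(s) if 350<n[0][0]<900 and n[0][1]>-100]
sc=cam('scene','c19');print('scene');[print(n) for n in nuts(sc) if 300<n[0][0]<900 and -350<n[0][1]<450]
# combined picture: funnel closeup, scene crop, side crop
f=cv2.resize(c['color'][150:300,240:400,::-1],(400,375));g=cv2.resize(s['color'][100:400,200:440,::-1],(400,500));h=cv2.resize(sc['color'][190:350,180:500,::-1],(400,200))
L=np.vstack([f,h]);cv2.imwrite('pics/m19.png',np.hstack([L,cv2.copyMakeBorder(g,0,75,0,0,0)]))
E
```

```text
[ 636.35325624 -168.43036323  321.11218507] 42.58054435652731
(4.2622905489338265, -1.5387998558523037) 5.866424242424243 378 43
scene
```

```bash
python3 - <<'E'
import cv2,numpy as np
np.set_printoptions(linewidth=220,threshold=5000)
g=cv2.imread('pics/w19.png',0);x,y=323,215
print(cv2.resize(g[y-30:y+24,x-36:x+40],(38,27),interpolation=cv2.INTER_AREA)//4)
E
```

```text
[[41 42 42 42 42 42 42 42 42 42 42 40 39 38 39 39 46 49 48 44 43 49 54 58 59 59 59 59 59 59 59 59 59 58 53 53 54 53]
 [41 42 42 42 42 42 42 42 42 42 41 35 29 23 22 22 22 22 21 22 22 23 26 32 39 47 54 57 59 58 59 59 59 58 53 53 54 53]
 [41 42 42 42 42 42 42 42 39 35 26 21 21 20 20 21 21 21 21 22 22 23 23 23 23 24 27 33 50 58 58 58 59 57 53 53 53 53]
 [41 41 42 42 42 42 39 30 23 21 20 21 21 21 20 21 21 21 22 22 22 22 22 23 23 23 24 24 27 41 54 59 58 57 53 53 53 53]
 [41 41 41 42 42 39 24 20 20 20 20 21 22 30 32 34 37 41 42 44 45 45 39 32 27 23 23 24 24 24 29 47 58 57 53 53 53 53]
 [41 41 42 42 37 23 20 20 20 20 26 37 44 46 44 41 40 40 38 36 35 36 41 45 45 44 40 33 29 24 24 26 32 47 52 53 53 53]
 [41 41 41 31 21 20 20 21 31 41 45 43 39 32 29 27 27 25 21 20 20 20 22 24 29 34 39 45 46 38 25 24 25 28 48 53 53 52]
 [41 41 30 20 20 21 34 43 45 42 34 28 27 26 26 25 24 21 18 18 18 19 20 21 21 21 22 24 33 44 45 33 25 25 34 51 53 54]
 [41 30 20 20 21 36 44 39 31 28 27 26 26 26 26 28 21 21 19 22 27 22 19 21 22 23 23 23 23 27 38 46 41 30 25 34 51 55]
 [37 21 20 25 40 44 35 29 28 28 28 27 26 26 29 
[... 1359 characters left out ...]
33 32 32 32 33 33 34 34 35 35 35 35 34 30 24 23 22 20 20 20 20 20 21 24 25 24 24 24 24 23 23 23 23 23 23 24 24 25]
 [33 33 33 32 32 33 35 36 36 35 35 35 35 34 33 29 25 23 22 22 22 23 24 24 24 25 24 24 24 24 23 23 23 23 23 24 25 25]
 [33 33 33 33 32 33 35 35 36 36 35 35 35 34 34 34 33 32 31 31 24 24 24 24 25 25 24 24 24 24 23 23 23 23 23 23 24 25]
 [33 33 33 33 33 34 35 35 36 36 36 35 35 34 34 34 33 33 32 32 29 24 24 24 25 25 25 24 24 24 24 23 23 23 23 23 24 24]
 [34 33 33 33 33 34 35 35 35 36 36 35 35 35 34 33 33 33 32 31 29 26 24 24 24 24 25 24 24 24 24 23 23 23 23 23 24 24]
 [33 33 33 33 33 35 35 35 35 36 36 35 35 35 34 33 33 33 32 31 27 25 24 24 24 24 25 25 24 24 24 24 23 23 24 23 24 23]]
```

```bash
python3 - <<'E'
import cv2,numpy as np
g=cv2.imread('pics/w19.png')[165:275,265:395];b=cv2.imread('pics/w17.png')[165:275,265:395]
cv2.imwrite('pics/m20.png',cv2.resize(np.hstack([b,g]),(800,338),interpolation=cv2.INTER_CUBIC))
E
```

```text
(no output)
```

View pics/m20.png

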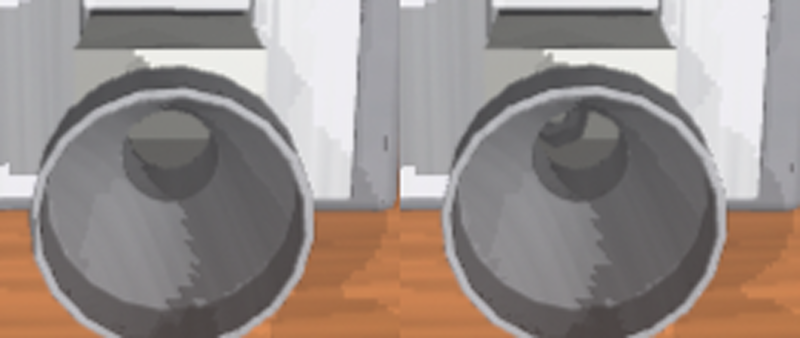

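The right half (now) shows the third nut caught at the rim of the stem hole at (560,125), the left half the clear hole before; I'll grip the rim and jiggle the funnel to free it.

>>> send_rows(
  rows=[
    [0.03, 0.09, 0.3, 0, 0, 0, 1],
    [0, 0, 0.5, 0, 0, 0, 1],
    [0, 0, 0.5, 0, 0, 0, 1],
    [0, 0, 0.5, 0, 0, 0, 1],
    [0, 0, 0.5, 0, 0, 0, 1],
    [0, 0, 0.18, 0, 0, 0, 1],
    [0, 0, 0, 0, 0, 0, 1],
    [0, 0, 0, 0, 0, 0, -1],
    [0, 0, 0, 0, 0, 0, -1],
    [0, 0, 0, 0, 0, 0, -1],
    [0, 0, 0, 0, 0, 0, -1],
    [0, 0, 0, 0, 0, 0, -1],
  ],
)

```text
t: 46.2
eef_pos: [637.2, -163.7, 201.1]
orientation: [0.01, 1.0, -0.0, 0.002]
ft_force: [-0.7, -0.1, 6.4]
width: 60.0
grip_force: 64.2
```

>>> send_rows(
  rows=[
    [0, 0, -0.2, 0, 0, 0, -1],
    [0, 0, 0.1, 0, 0, 0, -1],
    [0, 0, -0.1, 0, 0, 0, -1],
    [0.04, 0.04, 0.1, 0, 0, 0, -1],
    [-0.08, -0.08, -0.1, 0, 0, 0, -1],
    [0.08, 0.08, 0.1, 0, 0, 0, -1],
    [-0.08, -0.08, -0.1, 0, 0, 0, -1],
    [0.04, 0.04, 0.1, 0, 0, 0, -1],
    [0, 0, 0.05, 0, 0, 0, -1],
    [0, 0, 0.05, 0, 0, 0, -1],
    [0, 0, 0, 0, 0, 0, -1],
  ],
)

```text
t: 47.3
eef_pos: [637.3, -163.7, 201.0]
orientation: [0.01, 1.0, -0.0, 0.002]
ft_force: [-0.0, -0.2, 5.3]
width: 59.8
grip_force: 65.3
```

```bash
python3 - <<'E'
from h import *
np.set_printoptions(linewidth=220,threshold=5000)
c=cam('wrist','w21');o=manip.observe();print(o['eef_pos'],o['width'],o['ft_force'])
F=[o['eef_pos'][0]+1.5,o['eef_pos'][1],0]
x,y=proj(c,[[F[0],F[1],168]])[0].astype(int);print(x,y)
g=cv2.cvtColor(c['color'],cv2.COLOR_RGB2GRAY);print(cv2.resize(g[y-30:y+30,x-38:x+38],(38,30),interpolation=cv2.INTER_AREA)//4)
E
```

```text
[ 637.32331178 -163.6831219   201.04062294] 59.63385217051223 [ 0.15094656 -0.39864488  5.60953935]
320 279
[[42 38 32 25 22 21 21 21 21 21 21 21 21 21 21 21 21 22 22 22 22 23 23 23 23 23 23 23 24 24 24 26 31 37 51 53 53 53]
 [30 24 21 20 21 21 21 21 21 21 20 20 21 21 21 21 21 22 22 22 23 23 23 23 23 23 23 23 23 24 24 24 24 25 31 43 52 53]
 [21 21 20 20 21 21 21 21 21 21 20 20 21 21 21 21 21 22 22 22 23 23 23 23 23 23 23 23 23 24 24 24 24 24 24 25 32 46]
 [21 21 20 20 21 21 21 21 21 21 20 20 21 21 21 21 22 22 22 22 23 23 23 23 23 23 23 23 23 24 24 24 24 24 24 24 24 27]
 [21 21 20 20 21 21 21 21 21 20 20 20 20 21 21 21 21 22 22 22 23 23 23 23 23 23 23 23 23 24 24 24 24 24 24 24 24 25]
 [21 21 20 20 21 21 21 21 21 20 20 20 20 20 20 20 21 21 21 21 22 22 23 23 23 23 23 23 23 24 24 24 24 24 24 24 24 25]
 [21 21 20 20 21 21 20 21 21 20 20 20 20 20 20 20 20 20 21 20 21 21 21 23 23 23 23 23 23 24 24 24 24 24 24 24 24 25]
 [21 21 20 20 21 20 20 20 20 20 20 20 20 20 20 20 20 20 20 20 21 21 21 21 23 23 23 23 23 23 24 24 24 24 24 24 24 25]
 [21 20 20 20 21 20 20 20 20 20 20 20 20 21 21 21 22 23 
[... 1818 characters left out ...]
19 19 19 19 19 20 22 22 21 21 22 21 19 19 19 19 19 19 19 20 20 19 20 21 23 24 24 24 24 24 23 24 23 23 23 22 22 22]
 [19 19 19 19 19 20 21 21 22 22 22 22 22 22 21 20 20 20 20 21 21 22 23 23 23 24 24 24 24 24 23 24 23 23 23 23 22 22]
 [19 19 19 19 19 19 19 20 22 22 22 22 23 23 23 23 23 23 23 24 24 24 24 23 23 24 24 24 24 24 23 24 24 23 23 23 22 22]
 [19 19 19 19 19 19 19 20 21 21 22 22 23 23 23 23 22 22 22 22 24 24 24 23 23 23 24 24 24 24 24 23 24 23 23 23 22 22]
 [19 19 19 19 19 19 19 19 19 20 22 22 23 23 23 23 21 19 19 20 20 20 20 20 23 23 24 24 24 24 24 23 24 23 23 23 23 22]
 [19 19 19 19 19 19 19 19 19 21 22 21 21 22 22 23 20 19 19 19 20 20 19 20 23 23 24 24 24 24 24 24 23 24 23 23 23 23]]
```

>>> send_rows(
  rows=[
    [0, 0, 0, 0, 0, 0, 1],
    [0, 0, 0, 0, 0, 0, 1],
    [0, 0, 0, 0, 0, 0, 1],
    [0, -0.05, -0.3, 0, 0, 0, 0],
    [0, 0, -0.7, 0, 0, 0, 0],
    [0, 0, -0.8, 0, 0, 0, 0],
    [0, 0, -0.6, 0, 0, 0, 0],
    [0, 0, 0, 0, 0, 0, 0],
    [0, 0, 0, 0, 0, 0, 0],
    [0, 0, 0, 0, 0, 0, 0],
  ],
)

```text
t: 48.35
eef_pos: [635.2, -166.5, 318.1]
orientation: [0.01, 1.0, -0.0, -0.001]
ft_force: [0.2, -0.2, -0.3]
width: 42.5
grip_force: 0.0
```

```bash
cat > hole.py <<'E'
from h import *
import sys
np.set_printoptions(linewidth=220,threshold=5000)
c=cam('wrist',sys.argv[1]);o=manip.observe();print(o['eef_pos'],o['width'])
T=cv2.imread('pics/w17.png',0)[172:270,272:372]
g=cv2.cvtColor(c['color'],cv2.COLOR_RGB2GRAY)
r=cv2.matchTemplate(g,T,cv2.TM_CCOEFF_NORMED);_,m,_,(x,y)=cv2.minMaxLoc(r);print(m,x,y)
p=g[y:y+98,x:x+100];h=lambda q:cv2.resize(q[25:65,25:75],(25,20),interpolation=cv2.INTER_AREA)//4
print(np.hstack([h(p),h(T)]))
print('neck/rim')
E
python3 hole.py w22
```

```text
[ 634.99890832 -166.51196709  317.5826798 ] 42.722350154361045
0.9587963223457336 273 174
[[22 32 42 46 44 40 32 30 28 27 27 25 21 20 21 22 24 28 34 39 44 47 40 26 23 20 25 32 43 46 43 36 33 29 28 28 25 22 21 22 26 32 37 41 46 46 43 29 23 25]
 [43 45 42 35 28 27 27 26 25 24 24 23 19 19 20 21 21 21 22 23 25 32 44 46 34 37 45 45 39 32 28 26 26 25 24 21 20 19 19 19 20 21 21 23 26 31 41 46 38 26]
 [38 32 28 27 27 26 26 26 26 24 23 21 19 21 20 19 21 22 22 23 23 23 26 37 46 42 36 31 27 27 26 26 26 27 29 30 30 30 27 24 20 21 22 23 23 23 25 33 44 45]
 [29 29 28 28 27 27 26 26 26 21 22 20 20 30 30 26 21 22 23 23 24 24 24 24 30 30 28 28 28 27 27 26 30 31 31 31 31 31 31 31 30 24 21 22 23 23 23 23 27 38]
 [29 29 29 29 28 27 22 21 22 21 21 20 23 31 31 31 28 21 21 23 24 24 24 24 24 28 29 28 28 28 29 30 31 31 31 31 31 31 31 31 31 30 23 21 23 23 23 23 23 24]
 [29 29 29 29 29 22 22 21 20 20 20 19 26 31 31 31 31 28 21 21 24 24 24 24 24 29 29 29 29 29 31 31 31 31 31 31 31 31 31 31 31 31 30 22 21 22 24 24 24 24]
 [30 30 29 29 27 20 19 19 19 20 19 21 27 28 28 29 28 28 21 22 22 23 24 24 24 30 30 30 29 26 
[... 1359 characters left out ...]
23 35 35 35 35 35 35 33 27 23 23 21 20 20 20 20 21 24 25 25 24 24 24 24 23 23]
 [35 36 35 35 35 35 33 28 23 22 20 20 20 20 20 22 24 25 25 24 24 24 24 23 23 36 36 36 35 35 35 34 34 31 27 24 23 23 22 23 24 24 25 25 24 24 24 24 23 23]
 [35 36 36 35 35 35 34 34 33 30 27 26 26 23 24 24 24 25 25 24 24 24 24 24 23 35 36 36 35 35 35 35 34 34 34 32 32 31 26 24 24 24 25 25 25 24 24 24 24 23]
 [35 36 36 35 35 35 34 34 34 34 33 32 32 28 24 24 24 24 25 25 24 24 24 24 23 35 36 36 36 35 35 35 34 34 34 33 32 32 31 25 24 24 24 24 25 24 25 24 24 23]
 [35 35 36 36 35 35 35 34 33 33 33 32 31 31 27 24 24 24 24 25 24 24 24 24 24 35 35 36 36 36 35 35 34 34 34 33 32 32 30 26 24 24 24 24 25 25 24 24 24 24]]
neck/rim
```

>>> send_rows(
  rows=[
    [-0.03, 0.05, 0.3, 0, 0, 0, 1],
    [0, 0, 0.5, 0, 0, 0, 1],
    [0, 0, 0.5, 0, 0, 0, 1],
    [0, 0, 0.5, 0, 0, 0, 1],
    [0, 0, 0.5, 0, 0, 0, 1],
    [0, 0, 0.08, 0, 0, 0, 1],
    [0, 0, 0, 0, 0, 0, 1],
    [0, 0, 0, 0, 0, 0, -1],
    [0, 0, 0, 0, 0, 0, -1],
    [0, 0, 0, 0, 0, 0, -1],
    [0, 0, 0, 0, 0, 0, -1],
    [0, 0, 0, 0, 0, 0, -1],
  ],
)

```text
t: 49.6
eef_pos: [638.7, -163.8, 202.1]
orientation: [0.01, 1.0, -0.0, 0.002]
ft_force: [-0.9, 0.3, 5.5]
width: 59.6
grip_force: 64.1
```

>>> send_rows(
  rows=[
    [0, 0, -0.26, 0, 0, 0, -1],
    [-0.055, 0.055, 0, 0.44, 0.44, 0, -1],
    [-0.055, 0.055, 0, 0.44, 0.44, 0, -1],
    [0, 0, -0.1, 0, 0, 0, -1],
    [0, 0, 0.1, 0, 0, 0, -1],
    [0.055, -0.055, 0, -0.44, -0.44, 0, -1],
    [-0.055, 0.055, 0, 0.44, 0.44, 0, -1],
    [0, 0, -0.1, 0, 0, 0, -1],
    [0, 0, 0.1, 0, 0, 0, -1],
    [0.055, -0.055, 0, -0.44, -0.44, 0, -1],
    [0.055, -0.055, 0, -0.44, -0.44, 0, -1],
    [0, 0, 0, 0, 0, 0, -1],
  ],
)

```text
t: 50.8
eef_pos: [635.2, -169.3, 213.6]
orientation: [0.013, 1.0, -0.002, -0.001]
ft_force: [-0.2, -0.9, -0.8]
width: 59.7
grip_force: 65.2
```

>>> send_rows(
  rows=[
    [0, 0, 0.12, 0, 0, 0, -1],
    [0, 0, 0.14, 0, 0, 0, -1],
    [0, 0, 0, 0, 0, 0, -1],
    [0, 0, 0, 0, 0, 0, -1],
  ],
)

```text
t: 51.2
eef_pos: [639.1, -162.8, 202.4]
orientation: [0.009, 1.0, -0.001, 0.001]
ft_force: [-0.7, -1.5, 5.4]
width: 59.3
grip_force: 65.8
```

>>> send_rows(
  rows=[
    [0, 0, 0, 0, 0, 0, 1],
    [0, 0, 0, 0, 0, 0, 1],
    [0, 0, 0, 0, 0, 0, 1],
    [0, -0.05, -0.3, 0, 0, 0, 0],
    [0, 0, -0.7, 0, 0, 0, 0],
    [0, 0, -0.8, 0, 0, 0, 0],
    [0, 0, -0.6, 0, 0, 0, 0],
    [0, 0, 0, 0, 0, 0, 0],
    [0, 0, 0, 0, 0, 0, 0],
    [0, 0, 0, 0, 0, 0, 0],
  ],
)

```text
t: 52.2
eef_pos: [636.8, -166.4, 320.2]
orientation: [0.01, 1.0, -0.0, -0.001]
ft_force: [-1.1, 0.2, -1.8]
width: 42.3
grip_force: 0.0
```

```bash
python3 hole.py w23 | cut -c1-80
```

```text
[ 636.55571998 -166.43684956  319.54609327] 42.7287803206781
0.9140962958335876 270 170
[[25 37 45 46 40 35 29 27 27 26 27 26 24 22 21 21 21 22 24 26 32 43 47 39 26 20 
 [45 46 40 31 27 27 26 25 25 25 24 23 22 20 21 21 22 22 22 22 22 25 34 45 46 37 
 [35 30 27 26 26 26 26 26 25 25 24 22 19 18 18 20 22 23 23 24 24 24 24 28 38 42 
 [28 28 27 27 26 26 26 28 29 23 22 21 20 26 21 20 20 22 23 24 24 24 24 24 25 30 
 [29 29 28 28 27 25 25 29 26 21 22 19 22 31 30 26 21 21 22 24 24 24 24 24 24 28 
 [29 29 29 28 26 22 21 22 22 22 21 19 28 31 31 31 25 21 21 22 24 24 24 24 25 29 
 [29 29 29 29 21 21 21 21 20 20 19 22 31 31 31 31 28 20 21 22 22 24 25 25 25 30 
 [30 29 29 28 25 19 18 19 19 19 19 24 28 27 28 28 25 19 22 22 22 23 25 25 25 30 
 [30 30 29 24 24 23 20 20 21 22 23 24 24 24 24 24 22 19 21 22 22 22 24 25 25 31 
 [30 31 31 23 24 24 24 24 24 24 24 24 24 24 24 24 20 19 21 23 23 23 23 23 25 31 
 [31 31 31 23 23 24 24 24 24 24 24 24 24 24 24 22 20 19 21 23 23 23 23 23 25 32 
 [31 31 31 23 23 23 24 24 24 24 24 24 24 24 22 20 20 19 22 23 23 23 23 23 24 33 
 [32 31 31 23 23 23 21 22 24 24 24 24 23 21 20 20 20 20 23 24 23 23 23 23 23 33 
 [32 32 32 27 23 23 22 20 19 20 20 20 20 20 20 20 20 20 24 24 24 23 23 24 23 33 
 [32 32 33 32 23 23 22 22 20 19 20 20 20 20 20 20 20 23 25 24 24 23 23 24 24 34 
 [32 32 33 34 30 23 22 22 22 20 20 20 20 20 20 20 23 25 24 24 24 24 23 23 24 35 
 [33 33 34 34 34 30 24 22 21 19 20 20 20 20 20 23 25 25 24 25 24 24 24 23 24 36 
 [33 33 34 34 34 33 33 28 24 21 20 20 21 22 24 24 25 25 25 24 25 24 24 24 23 35 
 [34 35 35 34 34 34 33 33 33 32 31 31 31 25 24 24 24 25 25 24 25 24 24 24 24 35 
 [35 35 35 34 34 34 33 33 33 33 32 31 31 30 25 24 24 25 25 25 24 25 24 24 24 35 
neck/rim
```

>>> send_rows(
  rows=[
    [0, -0.4, 0, 0, 0, 0, 0],
    [0, 0, 0, 0, 0, 0, 0],
    [0, 0, 0, 0, 0, 0, 0],
    [0, 0, 0, 0, 0, 0, 0],
    [0, 0, 0, 0, 0, 0, 0],
  ],
)

```text
t: 52.75
eef_pos: [637.1, -185.5, 321.0]
orientation: [0.009, 1.0, 0.0, -0.0]
ft_force: [0.8, 0.5, 0.5]
width: 42.9
grip_force: 0.0
```

```bash
python3 hole.py w24 | cut -c1-80
```

```text
[ 637.17399097 -185.37174054  321.1150715 ] 42.71573797836788
0.8546242117881775 298 169
[[24 32 44 47 43 35 28 27 27 26 25 24 21 21 21 21 22 21 21 22 24 27 37 46 44 20 
 [43 45 39 31 28 26 25 25 24 24 23 23 22 21 21 22 23 23 23 23 23 24 24 30 41 37 
 [41 31 27 27 26 26 26 24 25 26 23 19 18 18 19 22 23 24 24 24 24 24 24 24 25 42 
 [30 28 27 27 25 24 22 20 29 31 31 30 26 20 20 21 21 24 24 24 24 24 24 24 24 30 
 [29 28 28 26 20 22 21 21 31 31 31 31 31 29 20 21 21 21 24 24 24 24 24 24 24 28 
 [29 29 27 22 22 22 20 25 31 31 31 31 31 30 19 21 21 21 22 24 24 24 24 24 25 29 
 [29 29 23 20 19 19 20 30 31 31 31 31 31 30 20 18 22 22 22 22 24 25 25 24 25 30 
 [30 26 19 19 19 19 21 26 27 27 27 27 27 26 20 18 21 22 22 22 23 25 24 24 25 30 
 [30 24 21 22 23 23 24 24 24 24 24 24 24 23 19 19 20 22 22 22 22 24 24 25 25 31 
 [30 25 24 24 24 24 24 24 24 24 24 24 24 21 20 19 20 22 23 23 23 23 23 25 25 31 
 [30 24 24 24 24 24 24 24 24 24 24 24 22 20 20 19 20 23 23 23 23 23 23 25 25 32 
 [31 25 23 24 24 24 24 24 24 24 24 22 20 20 20 19 21 24 23 23 23 23 23 24 25 33 
 [32 27 23 22 21 22 23 23 23 22 21 20 20 20 20 20 23 24 23 23 23 23 23 23 23 33 
 [32 30 23 23 22 20 20 20 20 20 20 20 20 20 20 21 24 24 24 23 23 23 23 23 23 33 
 [33 33 26 22 22 22 21 20 20 20 20 20 20 20 20 23 24 24 24 24 23 23 24 23 23 34 
 [33 34 33 25 22 22 21 19 20 20 20 20 20 20 23 25 24 24 24 24 24 23 23 23 23 35 
 [33 34 34 32 27 22 21 20 20 20 20 20 21 23 24 25 25 24 25 24 24 23 23 23 23 36 
 [34 34 34 34 33 31 27 24 23 24 24 23 24 24 24 25 25 24 24 24 24 24 23 23 24 35 
 [35 34 34 34 33 33 33 32 31 31 31 28 24 24 24 24 25 25 24 25 24 24 24 23 24 35 
 [35 35 34 34 34 33 33 33 32 31 31 31 27 24 24 24 25 25 24 25 25 24 24 23 24 35 
neck/rim
```

>>> send_rows(
  rows=[
    [-0.02, 0.6, 0.1, 0, 0, 0, 0],
    [-0.02, 0.85, 0.1, 0, 0, 0, 0],
    [-0.02, 0.85, 0.1, 0, 0, 0, 0],
    [-0.02, 0.85, 0.1, 0, 0, 0, 0],
    [-0.02, 0.85, 0, 0, 0, 0, 0],
    [-0.02, 0.85, 0, 0, 0, 0, 0],
    [-0.02, 0.85, 0, 0, 0, 0, 0],
    [-0.03, 0.62, 0, 0, 0, 0, 0],
    [0, 0, 0, 0, 0, 0, 0],
    [0, 0, 0, 0, 0, 0, 0],
    [0, 0, 0, 0, 0, 0, 0],
    [0, 0, 0, 0, 0, 0, 0],
  ],
)

```text
t: 54.0
eef_pos: [652.4, 127.0, 300.8]
orientation: [0.012, 1.0, -0.001, -0.0]
ft_force: [0.1, -0.6, 0.3]
width: 42.7
grip_force: 0.0
```

```bash
python3 - <<'E'
from nuts import *
np.set_printoptions(linewidth=220)
c=cam('wrist','w25');s=cam('side','s25');o=manip.observe();print(o['eef_pos'],o['orientation'])
for nm,k,z,R,cen in (('wrist',c,78,20.5,[655,133]),('side',s,78,20.5,[655,133]),):
    u=proj(k,[[*cen,z]])[0].astype(int);hs=cv2.cvtColor(k['color'],cv2.COLOR_RGB2HSV);im=k['color']
    print(nm,u)
    for d in range(-36,37,6): print(d,[tuple(int(v) for v in im[u[1]+d,u[0]+e]) for e in range(-36,37,9)])
im=c['color'];dark=(im.max(2)<45).astype(np.uint8)
n,l,st,ce=cv2.connectedComponentsWithStats(dark)
for i in range(1,n):
    if 300<st[i,4]<8000: print('dark',st[i],ce[i].round(1),atz(c,[ce[i]],18)[0].round(1))
E
```

```text
[652.23251473 127.53640578 300.93113267] [ 1.13294170e-02  9.99935756e-01 -3.56888779e-04 -1.06593609e-05]
wrist [325 196]
-36 [(160, 104, 63), (162, 105, 64), (135, 87, 53), (118, 74, 47), (93, 54, 37), (172, 110, 68), (169, 107, 65), (167, 107, 66), (167, 106, 65)]
-30 [(130, 84, 52), (130, 83, 53), (90, 56, 37), (89, 53, 37), (143, 82, 56), (108, 63, 43), (161, 103, 63), (160, 102, 63), (169, 109, 66)]
-24 [(132, 85, 53), (133, 85, 54), (105, 61, 41), (159, 91, 62), (178, 102, 69), (181, 104, 70), (120, 70, 47), (159, 101, 63), (182, 116, 72)]
-18 [(134, 86, 54), (134, 86, 54), (119, 69, 47), (192, 109, 74), (209, 119, 80), (189, 109, 72), (191, 110, 73), (185, 117, 72), (186, 118, 74)]
-12 [(130, 84, 52), (132, 83, 53), (112, 64, 44), (117, 68, 46), (116, 67, 44), (116, 67, 45), (158, 91, 61), (179, 115, 71), (180, 114, 71)]
-6 [(135, 87, 55), (133, 79, 51), (217, 125, 83), (117, 69, 46), (116, 67, 45), (117, 67, 44), (212, 121, 81), (185, 117, 72), (182, 117, 72)]
0 [(129, 82, 51), (130, 79, 51), (140, 82, 54), (118, 69, 46), (116, 67, 45), (116, 67, 45), (182, 104, 70), (186, 1
[... 2248 characters left out ...]
(192, 121, 65), (202, 130, 70), (194, 122, 62), (133, 78, 49), (148, 84, 51), (124, 72, 46), (172, 108, 59), (173, 109, 60), (177, 111, 62)]
24 [(201, 126, 67), (200, 127, 68), (178, 113, 63), (131, 80, 49), (145, 83, 51), (125, 73, 48), (156, 100, 51), (181, 114, 63), (178, 114, 62)]
30 [(201, 126, 69), (179, 113, 62), (178, 111, 61), (172, 109, 61), (142, 83, 52), (138, 85, 49), (159, 101, 54), (164, 104, 55), (175, 110, 59)]
36 [(173, 110, 61), (173, 108, 58), (172, 108, 61), (175, 110, 60), (176, 110, 61), (153, 98, 54), (160, 101, 56), (165, 105, 58), (161, 102, 55)]
dark [617 309  21  19 365] [627.1 317.8] [828.7 498.7  18. ]
dark [562 313  25  22 348] [574.3 323.8] [835.7 436.2  18. ]
```

```bash
python3 - <<'E'
from h import *
c=load('wrist');im=c['color'].astype(float);u=(325,196)
clay=(im[:,:,1]/im[:,:,0]<0.61)
m=(clay&(im[:,:,0]<130)).astype(np.uint8)
# bore: dark clay region below row u-15
y0,y1,x0,x1=u[1]-16,u[1]+22,u[0]-30,u[0]+30
sub=m[y0:y1,x0:x1]
for r in range(y0,y1,2): print(r,''.join('#' if m[r,x] else ('+' if clay[r,x] else '.') for x in range(x0-5,x1+5)))
for v in [(x,y) for x,y in ((655,133),(653,131),(657,133),(655,135))]:
    t=np.linspace(0,6.28,60);q=proj(c,np.c_[v[0]+17*np.cos(t),v[1]+17*np.sin(t),0*t+78]);q2=proj(c,np.c_[v[0]+20.5*np.cos(t),v[1]+20.5*np.sin(t),0*t+78]);print(v,q.min(0).round(),q.max(0).round(),q2.min(0).round(),q2.max(0).round())
E
```

```text
180 ..........##+++#######+++++++++########++++++++++#+++++++++...........
182 ..........+++++#####++++++##################+++++++#++++++++..........
184 .........+++++++##+++++########################++++++++++++++.........
186 .........++++++##++++############################++++++++++++.........
188 .........++++++#++++##############################+++++++++++.........
190 ........+++++++++++################################+++++++++++........
192 ........++++++++++##################################+++++++++.........
194 ........++++++++++###################################+++++++++........
196 ........++++++++++###################################++++++++.........
198 .........+++++++++###################################++++++++.........
200 .........+++++++++###################+##############+++++++++.........
202 ..........+++++++++#################################++++++++..........
204 ...........++++++++################################+++++++............
206 ............+++++++++#############################+++++++.............
208 ..............++++++++##########################++++++++..............
210 ...............++++++++++#####################++++++++................
212 ..................++++++++++###############+++++++++..................
214 ....................+++++++++++++++++++++++++++++.....................
216 ........................++++++++++++++++++++++........................
(655, 133) [308. 178.] [344. 213.] [304. 175.] [347. 217.]
(653, 131) [306. 176.] [341. 211.] [302. 172.] [345. 215.]
(657, 133) [308. 180.] [344. 215.] [304. 177.] [347. 219.]
(655, 135) [310. 178.] [346. 213.] [306. 174.] [349. 217.]
```

>>> send_rows(
  rows=[
    [0.02, -0.5, 0, 0, 0, 0, 1],
    [0.02, -0.8, 0, 0, 0, 0, 1],
    [0.02, -0.8, 0, 0, 0, 0, 1],
    [0.02, -0.8, 0, 0, 0, 0, 1],
    [0.02, -0.8, 0, 0, 0, 0, 1],
    [0.03, -0.8, 0, 0, 0, 0, 1],
    [0.03, -0.8, 0, 0, 0, 0, 1],
    [0.03, -0.54, 0, 0, 0, 0, 1],
    [0, 0, 0, 0, 0, 0, 1],
    [0, 0, 0, 0, 0, 0, 1],
    [0, 0, 0, 0, 0, 0, 1],
    [0, 0, 0, 0, 0, 0, 1],
  ],
)

```text
t: 55.3
eef_pos: [636.8, -159.6, 301.4]
orientation: [0.008, 1.0, 0.0, 0.0]
ft_force: [0.2, 0.2, -0.1]
width: 85.3
grip_force: 0.0
```

>>> send_rows(
  rows=[
    [0, 0, 0.4, 0, 0, 0, 1],
    [0, 0, 0.6, 0, 0, 0, 1],
    [0, 0, 0.6, 0, 0, 0, 1],
    [0, 0, 0.5, 0, 0, 0, 1],
    [0, 0, 0, 0, 0, 0, 1],
    [0, 0, 0, 0, 0, 0, 1],
    [0, 0, 0, 0, 0, 0, -1],
    [0, 0, 0, 0, 0, 0, -1],
    [0, 0, 0, 0, 0, 0, -1],
    [0, 0, 0, 0, 0, 0, -1],
    [0, 0, 0, 0, 0, 0, -1],
  ],
)

```text
t: 56.4
eef_pos: [638.3, -162.9, 198.9]
orientation: [0.01, 1.0, -0.001, 0.002]
ft_force: [0.2, -2.9, 6.4]
width: 59.9
grip_force: 63.7
```

>>> send_rows(
  rows=[
    [0, 0, -0.2, 0, 0, 0, -1],
    [0, 0, -0.4, 0, 0, 0, -1],
    [0, 0, -0.6, 0, 0, 0, -1],
    [0, 0, -0.8, 0, 0, 0, -1],
    [0, 0, -0.4, 0, 0, 0, -1],
    [0, 0, 0, 0, 0, 0, -1],
    [0, 0, 0, 0, 0, 0, -1],
    [0, 0, 0, 0, 0, 0, -1],
    [0, 0, 0, 0, 0, 0, -1],
  ],
)

```text
t: 57.3
eef_pos: [635.4, -162.3, 313.8]
orientation: [0.01, 1.0, 0.0, -0.002]
ft_force: [0.1, 0.5, -1.4]
width: 59.9
grip_force: 64.7
```

```bash
cat > rim.py <<'E'
from h import *
import sys
from scipy.optimize import least_squares
c=cam('wrist',sys.argv[1]);zo=float(sys.argv[2]);o=manip.observe();e=o['eef_pos'];print(e,o['orientation'],o['width'])
g=cv2.GaussianBlur(cv2.cvtColor(c['color'],cv2.COLOR_RGB2GRAY),(0,0),1).astype(float)
t=np.radians(np.arange(0,360,4))
def ring(d,dz,R):
    q=proj(c,np.c_[e[0]+d[0]+R*np.cos(t),e[1]+d[1]+R*np.sin(t),0*t+e[2]+dz]);return cv2.remap(g.astype(np.float32),q[:,0].astype(np.float32).reshape(1,-1),q[:,1].astype(np.float32).reshape(1,-1),1)[0]
best=[]
for dz in (zo-4,zo,zo+4):
  for dx in np.arange(-6,7,.5):
    for dy in np.arange(-3,3.1,.5):
        v=ring((dx,dy),dz,29.7)-ring((dx,dy),dz,26.5);best.append((np.median(v)+v.mean(),dz,dx,dy))
best.sort(reverse=True);print([tuple(np.round(b,1).tolist()) for b in best[:6]])
E
python3 rim.py w26 18
```

```text
[ 635.60544697 -162.24120907  314.07893706] [ 9.76594546e-03  9.99950950e-01  3.77006202e-04 -1.60656282e-03] 60.31389782434707
[(127.4, 18.0, 0.5, -1.0), (122.1, 18.0, 0.5, -0.5), (116.6, 18.0, 0.0, -1.0), (116.0, 18.0, 0.5, -1.5), (114.1, 18.0, 1.0, -0.5), (109.9, 18.0, 1.0, -1.0)]
```

>>> send_rows(
  rows=[
    [-0.03, 0.5, 0, 0, 0, 0, -1],
    [-0.03, 0.8, 0, 0, 0, 0, -1],
    [-0.03, 0.8, 0, 0, 0, 0, -1],
    [-0.03, 0.8, 0, 0, 0, 0, -1],
    [-0.03, 0.8, 0, 0, 0, 0, -1],
    [-0.04, 0.8, 0, 0, 0, 0, -1],
    [-0.04, 0.8, 0, 0, 0, 0, -1],
    [-0.04, 0.62, 0, 0, 0, 0, -1],
    [0, 0, 0, 0, 0, 0, -1],
    [0, 0, 0, 0, 0, 0, -1],
    [0, 0, 0, 0, 0, 0, -1],
    [0, 0, 0, 0, 0, 0, -1],
  ],
)

```text
t: 58.55
eef_pos: [656.4, 130.7, 315.5]
orientation: [0.012, 1.0, -0.001, -0.0]
ft_force: [-0.4, 0.1, -0.7]
width: 60.1
grip_force: 64.8
```

>>> send_rows(
  rows=[
    [0, 0, 0.5, 0, 0, 0, -1],
    [0, 0, 0.8, 0, 0, 0, -1],
    [0, 0, 0.8, 0, 0, 0, -1],
    [0, 0, 0.8, 0, 0, 0, -1],
    [0, 0, 0.4, 0, 0, 0, -1],
    [0, 0, 0, 0, 0, 0, -1],
    [0, 0, 0, 0, 0, 0, -1],
    [0, 0, 0, 0, 0, 0, -1],
    [0, 0, 0, 0, 0, 0, -1],
  ],
)

```text
t: 59.45
eef_pos: [657.4, 134.0, 153.6]
orientation: [0.01, 1.0, 0.001, 0.002]
ft_force: [0.1, 0.0, -1.6]
width: 60.1
grip_force: 64.8
```

>>> send_rows(
  rows=[
    [0.05, 0, 0.2, 0, 0, 0, -1],
    [0, 0, 0.3, 0, 0, 0, -1],
    [0, 0, 0, 0, 0, 0, -1],
    [0, 0, 0, 0, 0, 0, -1],
  ],
)

```text
t: 59.85
eef_pos: [652.8, 133.9, 125.0]
orientation: [0.01, 1.0, 0.0, -0.001]
ft_force: [0.2, 1.1, -1.7]
width: 59.9
grip_force: 66.9
```

>>> send_rows(
  rows=[
    [0, 0, 0.2, 0, 0, 0, -1],
    [0, 0, 0.14, 0, 0, 0, -1],
    [0, 0, 0, 0, 0, 0, -1],
    [0, 0, 0, 0, 0, 0, -1],
  ],
)

```text
t: 60.25
eef_pos: [652.9, 133.3, 108.2]
orientation: [0.01, 1.0, -0.0, -0.001]
ft_force: [1.1, 2.0, -1.1]
width: 60.5
grip_force: 66.9
```

>>> send_rows(
  rows=[
    [0.0, 0, 0.1, 0, 0, 0, -1],
    [0, 0, 0, 0, 0, 0, -1],
    [0, 0, 0, 0, 0, 0, -1],
  ],
)

```text
t: 60.55
eef_pos: [654.5, 134.6, 105.5]
orientation: [0.01, 1.0, 0.001, 0.001]
ft_force: [0.7, 1.7, 3.3]
width: 60.3
grip_force: 67.4
```

>>> send_rows(
  rows=[
    [0, 0, 0.02, 0, 0, 0, -1],
    [0, 0, 0, 0, 0, 0, 1],
    [0, 0, 0, 0, 0, 0, 1],
    [0, 0, 0, 0, 0, 0, 1],
    [0, 0, -0.3, 0, 0, 0, 1],
    [0, 0, -0.8, 0, 0, 0, 1],
    [0, 0, -0.9, 0, 0, 0, 1],
    [0, 0, -0.9, 0, 0, 0, 1],
    [0, 0, -0.7, 0, 0, 0, 1],
    [0, 0, 0, 0, 0, 0, 1],
    [0, 0, 0, 0, 0, 0, 1],
    [0, 0, 0, 0, 0, 0, 1],
  ],
)

```text
t: 61.75
eef_pos: [652.6, 132.9, 282.0]
orientation: [0.01, 1.0, -0.001, -0.001]
ft_force: [-0.5, -0.1, -0.1]
width: 85.5
grip_force: 0.0
```

```bash
python3 - <<'E'
from h import *
c=cam('wrist','w27');s=cam('side','s27');o=manip.observe();print(o['eef_pos'],o['orientation'])
im=c['color'].astype(int)
g=((im.max(2)-im.min(2)<25)&(im.max(2)<200)&(im.max(2)>50)).astype(np.uint8)
u=proj(c,[[655,133,122]])[0]
m=np.zeros_like(g);cv2.circle(m,tuple(int(x) for x in u),75,1,-1);g*=m
n,l,st,ce=cv2.connectedComponentsWithStats(g);k=1+st[1:,4].argmax();cn=max(cv2.findContours((l==k).astype(np.uint8),0,1)[0],key=len)
e=cv2.fitEllipse(cv2.convexHull(cn));print(st[k],e,atz(c,[e[0]],122))
# side compare with start
for nm in('side0','s27'):
    a=cv2.imread('pics/%s.png'%nm)[255:320,255:305].astype(int)
    if nm=='side0': A=a
print('side diff in funnel/jar region',abs(A-a).mean(),(abs(A-a).max(2)>40).sum())
# cap in side & nuts in bottle view
im=s['color'];dark=(im.max(2)<60).astype(np.uint8);n,l,st,ce=cv2.connectedComponentsWithStats(dark)
for i in range(1,n):
    if 150<st[i,4]<1500: print('dark',st[i],ce[i].round(1),atz(s,[ce[i]],14)[0].round(1))
E
```

```text
[652.37994922 132.8008437  281.10422513] [ 9.85015680e-03  9.99949906e-01 -5.89369545e-04 -1.67718603e-03]
[ 283  173   77   79 4359] ((320.2658386230469, 212.09214782714844), (76.756591796875, 78.08785247802734), 159.06080627441406) [[653.60179695 133.44722212 122.        ]]
side diff in funnel/jar region 6.702358974358974 39
dark [337   0  64  29 328] [366.8  12.5] [  516.  -1202.8    14. ]
dark [259  36  47  32 389] [285.4  55.8] [ 778.1 -845.9   14. ]
dark [434  39   9  56 154] [437.8  65. ] [ 271.1 -856.    14. ]
dark [343 154  29  37 510] [355.1 167.3] [ 521.3 -308.8   14. ]
dark [624 191  16  33 245] [631.1 209.2] [-168.8 -237.3   14. ]
```

```bash
python3 - <<'E'
from h import *
s=load('side')
for nm in('side0','s27'):
    a=cv2.imread('pics/%s.png'%nm);print(nm,a[345,318],[a[345,x].max() for x in range(290,350,6)])
    dark=(a.max(2)<75).astype(np.uint8);n,l,st,ce=cv2.connectedComponentsWithStats(dark)
    for i in range(1,n):
        if 150<st[i,4]<1500 and st[i,1]>190: print('dark',st[i],ce[i].round(1),atz(s,[ce[i]],14)[0].round(1))
E
```

```text
side0 [41 47 61] [np.uint8(179), np.uint8(184), np.uint8(188), np.uint8(61), np.uint8(63), np.uint8(61), np.uint8(58), np.uint8(155), np.uint8(180), np.uint8(187)]
dark [306 333  25  26 522] [318.2 345.8] [569.1 224.3  14. ]
dark [151 416  16  16 156] [158.9 423.5] [831.  406.9  14. ]
dark [141 461  14  15 166] [147.8 467.7] [827.6 481.2  14. ]
s27 [46 48 64] [np.uint8(186), np.uint8(195), np.uint8(196), np.uint8(63), np.uint8(64), np.uint8(66), np.uint8(63), np.uint8(164), np.uint8(189), np.uint8(197)]
dark [306 333  25  26 520] [318.2 345.8] [569.  224.2  14. ]
dark [151 416  16  15 154] [158.9 423.4] [831.1 406.7  14. ]
dark [141 461  14  15 160] [147.8 467.8] [827.6 481.3  14. ]
```

>>> send_rows(
  rows=[
    [0.59, 0.576, 0, 0, 0, 0, 1],
    [0.59, 0.576, 0, 0, 0, 0, 1],
    [0.4, 0.4, 0.3, 0, 0, 0, 1],
    [0.19, 0.18, 0.6, 0, 0, 0, 1],
    [0, 0, 0.6, 0, 0, 0, 1],
    [0, 0, 0.5, 0, 0, 0, 1],
    [0, 0, 0, 0, 0, 0, 1],
    [0, 0, 0, 0, 0, 0, 1],
    [0, 0, 0, 0, 0, 0, 1],
    [0, 0, 0, 0, 0, 0, 1],
  ],
)

```text
t: 62.85
eef_pos: [567.7, 222.6, 184.8]
orientation: [0.01, 1.0, 0.001, 0.001]
ft_force: [-0.1, 0.3, 0.1]
width: 85.5
grip_force: 0.0
```

```bash
cat > cap.py <<'E'
from h import *
import sys
c=cam('wrist',sys.argv[1]);z=float(sys.argv[2]);o=manip.observe();print(o['eef_pos'],o['orientation'],o['width'],o['ft_force'])
a=c['color'];u=proj(c,[[float(sys.argv[3]),float(sys.argv[4]),z]])[0];print('exp',u)
dark=(a.max(2)<75).astype(np.uint8);n,l,st,ce=cv2.connectedComponentsWithStats(dark)
for i in range(1,n):
    if st[i,4]>800 and st[i,1]<330:
        cn=max(cv2.findContours((l==i).astype(np.uint8),0,1)[0],key=len);e=cv2.fitEllipse(cn)
        print(st[i],np.round(e[0]+e[1],1),atz(c,[e[0]],z)[0].round(1))
t=np.linspace(0,6.28,60);p=[float(sys.argv[3]),float(sys.argv[4])]
q=proj(c,np.r_[np.c_[p[0]+25*np.cos(t),p[1]+25*np.sin(t),0*t+z],np.c_[p[0]+25*np.cos(t),p[1]+25*np.sin(t),0*t+z-18]]);print('model box',q.min(0).round(),q.max(0).round())
E
python3 cap.py w28 18 566 221
```

```text
[567.57482308 222.4559154  184.7127831 ] [9.91136157e-03 9.99949889e-01 5.54575434e-04 1.29504747e-03] 85.3535016411806 [ 0.23791415  0.5081359  -0.01223552]
exp [317.03739699 205.80790075]
[ 283  173   62   62 2950] [313.4 204.   59.7  61.1] [564.4 218.1  18. ]
[    0   307   640   173 52365] [318.9 410.2 168.  640.5] [770.6 218.7  18. ]
model box [286. 171.] [348. 235.]
```

>>> send_rows(
  rows=[
    [0.02, -0.064, 0.5, 0, 0, 0, 1],
    [0, 0, 0.9, 0, 0, 0, 1],
    [0, 0, 0.9, 0, 0, 0, 1],
    [0, 0, 0.8, 0, 0, 0, 1],
    [0, 0, 0.4, 0, 0, 0, 1],
    [0, 0, 0.13, 0, 0, 0, 1],
    [0, 0, 0, 0, 0, 0, 1],
    [0, 0, 0, 0, 0, 0, -1],
    [0, 0, 0, 0, 0, 0, -1],
    [0, 0, 0, 0, 0, 0, -1],
    [0, 0, 0, 0, 0, 0, -1],
    [0, 0, 0, 0, 0, 0, -1],
  ],
)

```text
t: 64.1
eef_pos: [567.4, 219.7, 4.2]
orientation: [0.01, 1.0, 0.001, 0.002]
ft_force: [-0.4, -0.0, 5.1]
width: 47.1
grip_force: 61.2
```

>>> send_rows(
  rows=[
    [0, 0, 0, 0, 0, 0, -1],
    [0, 0, -0.3, 0, 0, 0, -1],
    [0, 0, -0.8, 0, 0, 0, -1],
    [0, 0, -0.9, 0, 0, 0, -1],
    [0, 0, -0.9, 0, 0, 0, -1],
    [0, 0, -0.9, 0, 0, 0, -1],
    [0, 0, -0.7, 0, 0, 0, -1],
    [0, 0, 0, 0, 0, 0, -1],
    [0, 0, 0, 0, 0, 0, -1],
    [0, 0, 0, 0, 0, 0, -1],
  ],
)

```text
t: 65.1
eef_pos: [564.6, 217.9, 225.7]
orientation: [0.01, 1.0, -0.001, -0.001]
ft_force: [0.6, -0.6, -0.9]
width: 47.3
grip_force: 61.7
```

```bash
python3 - <<'E'
from h import *
c=cam('wrist','w29');o=manip.observe();e=o['eef_pos'];print(e,o['width'],o['ft_force'])
a=c['color'].max(2)
u=proj(c,[e+[0,0,15]])[0].astype(int);print(u)
for r in range(u[1]-50,u[1]+40,3): print(r,''.join('#' if v<30 else('+' if v<85 else '.') for v in a[r,u[0]-80:u[0]+80:2]))
t=np.linspace(0,6.28,60)
for dx in(-4,0,4):
    for zt in (15,):
        q=proj(c,np.c_[e[0]+dx+25*np.cos(t),e[1]+25*np.sin(t),0*t+e[2]+zt]);q2=proj(c,np.c_[e[0]+dx+25*np.cos(t),e[1]+25*np.sin(t),0*t+e[2]+zt-18]);print(dx,q.min(0).round(),q.max(0).round(),q2.min(0).round(),q2.max(0).round())
E
```

```text
[564.42026644 217.80400195 225.04115024] 47.43779532275451 [ 0.24794131 -0.54160152 -0.41327031]
[320 329]
279 .............+++++++++++++++++++++++++++++++++++++++++++++++++++++..............
282 ............+++++++++++++++++++++++++++++++++++++++++++++++++++++++.............
285 ..........+++++++++++++++++++++++++++++++++++++++++++++++++++++++++.............
288 ..........++++++++++++++++++++++++++++++++++++++++++++++++++++++++++............
291 .........+++++++++++++++++++++++++++++++++++++++++++++++++++++++++++............
294 ......++++++++++++++++++++++++++++++++++++++++++++++++++++++++++++++++++........
297 .....++++++++++++++++++++++++++++++++++++++++++++++++++++++++++++++++++++.......
300 .....++++++++++++++++++++++++++++++++++++++++++++++++++++++++++++++++++++.......
303 ....++++++++++++++++++++++++++++++++++++++++++++++++++++++++++++++++++++++......
306 ....++++++++++++++++++++++++++++++++++++++++++++++++++++++++++++++++++++++......
309 ...++++++++++++++++++++++++++++++++++++++++++++++++++++++++++++++++++++++++.....
312 ...+++++++++++++++++++++++++++++++++++++++++++++++++++
[... 1007 characters left out ...]
++++++++++++++++++++++++++++.++++++++++
351 ++++++++..++++++++++++++++++++++++++++++++++++++++++++++++++++++++++..++++++++++
354 ++++++++...++++++++++++++++++++++++++++++++++++++++++++++++++++++++...++++++++++
357 +++++++.....++++++++++++++++++++++++++++++++++++++++++++++++++++++.....+++++++++
360 +++++++.......+++++++++++++++++++++++++++++++++++++++++++++++++++......+++++++++
363 +++++++........+++++++++++++++++++++++++++++++++++++++++++++++++........++++++++
366 ++++++..........++++++++++++++++++++++++++++++++++++++++++++++..........++++++++
-4 [253. 257.] [388. 377.] [260. 241.] [381. 350.]
0 [254. 268.] [388. 385.] [261. 250.] [381. 357.]
4 [255. 278.] [387. 394.] [261. 259.] [380. 365.]
```

```bash
python3 - <<'E'
from h import *
a=load('wrist')['color'].max(2)
for x in (300,320,335): 
    col=a[:,x]; print(x,[int(v) for v in col[225:275:3]],[int(v) for v in col[366:402:3]])
E
```

```text
300 [228, 223, 221, 225, 228, 222, 220, 219, 217, 169, 60, 59, 58, 63, 56, 60, 61] [43, 45, 51, 54, 54, 196, 223, 125, 214, 113, 119, 112]
320 [227, 221, 222, 228, 228, 221, 219, 221, 217, 63, 62, 61, 59, 58, 57, 66, 62] [44, 44, 53, 54, 53, 55, 221, 125, 235, 110, 119, 113]
335 [228, 220, 225, 228, 228, 221, 220, 221, 218, 217, 64, 63, 61, 59, 59, 59, 65] [53, 53, 54, 54, 54, 194, 175, 127, 231, 111, 118, 113]
```

>>> send_rows(
  rows=[
    [-0.1, -0.5, 0, 0, 0, 0, -1],
    [-0.19, -0.9, 0, 0, 0, 0, -1],
    [-0.19, -0.9, 0, 0, 0, 0, -1],
    [-0.19, -0.9, 0, 0, 0, 0, -1],
    [-0.19, -0.9, 0, 0, 0, 0, -1],
    [-0.19, -0.9, 0, 0, 0, 0, -1],
    [-0.19, -0.9, 0, 0, 0, 0, -1],
    [-0.19, -0.9, 0, 0, 0, 0, -1],
    [-0.2, -0.6, 0, 0, 0, 0, -1],
    [-0.19, -0.19, 0, 0, 0, 0, -1],
    [0, 0, 0, 0, 0, 0, -1],
    [0, 0, 0, 0, 0, 0, -1],
  ],
)

```text
t: 66.35
eef_pos: [648.7, -159.2, 225.7]
orientation: [0.008, 1.0, 0.001, -0.001]
ft_force: [-0.5, -0.0, -0.5]
width: 47.4
grip_force: 61.7
```

>>> send_rows(
  rows=[
    [0, 0, 0.3, 0, 0, 0, -1],
    [0, 0, 0.3, 0, 0, 0, -1],
    [0, 0, 0, 0, 0, 0, -1],
    [0, 0, 0, 0, 0, 0, -1],
    [0, 0, 0, 0, 0, 0, -1],
    [0, 0, 0, 0, 0, 0, -1],
  ],
)

```text
t: 66.95
eef_pos: [649.5, -162.5, 197.3]
orientation: [0.01, 1.0, -0.0, 0.001]
ft_force: [0.5, -0.3, 0.1]
width: 47.2
grip_force: 61.7
```

>>> send_rows(
  rows=[
    [0.22, -0.01, 0, 0, 0, 0, -1],
    [0, 0, 0, 0, 0, 0, -1],
    [0, 0, 0, 0, 0, 0, -1],
    [0, 0, 0.26, 0, 0, 0, -1],
    [0, 0, 0, 0, 0, 0, -1],
    [0, 0, 0, 0, 0, 0, -1],
    [0, 0, 0, 0, 0, 0, -1],
  ],
)

```text
t: 67.65
eef_pos: [638.1, -162.6, 183.3]
orientation: [0.01, 1.0, 0.0, -0.0]
ft_force: [-0.1, 0.2, 0.0]
width: 47.7
grip_force: 61.7
```

>>> send_rows(
  rows=[
    [0, 0, 0.2, 0, 0, 0, -1],
    [0, 0, 0, 0, 0, 0, -1],
    [0, 0, 0, 0, 0, 0, -1],
  ],
)

```text
t: 67.95
eef_pos: [639.6, -162.4, 174.9]
orientation: [0.01, 1.0, -0.0, 0.002]
ft_force: [0.9, 0.0, 4.7]
width: 47.5
grip_force: 63.4
```

>>> send_rows(
  rows=[
    [0, 0, 0.1, 0, 0, 0, -1],
    [0, 0, 0, 0, 0, 0, -1],
    [0, 0, 0, 0, 0, 0, -1],
  ],
)

```text
t: 68.25
eef_pos: [640.7, -162.9, 174.0]
orientation: [0.01, 1.0, -0.001, 0.003]
ft_force: [-3.9, 0.6, 17.7]
width: 47.7
grip_force: 64.9
```

```bash
python3 - <<'E'
from h import *
o=manip.observe();print(o['eef_pos'],o['ft_force'],o['moment'],o['orientation'])
c=cam('wrist','w30');s=cam('side','s30')
S=s['color']
u=proj(s,[[638,-163,172]])[0].astype(int);print(u)
a=S.max(2)
for r in range(u[1]-22,u[1]+22): print(r,' '.join('%3d'%v for v in a[r,u[0]-24:u[0]+24:2]))
t=np.linspace(0,6.28,40)
for nm,R,z in(('neck top',19.5,172),('cap top',25,188),('cap bottom',25,170)):
    q=proj(s,np.c_[638+R*np.cos(t),-163+R*np.sin(t),0*t+z]);print(nm,q.min(0).round(1),q.max(0).round(1))
E
```

```text
[ 640.73564517 -162.94145004  173.95031676] [-3.87338643  0.55477193 17.65076866] [-0.26215997  0.87383354 -0.05683558] [ 0.00990659  0.99994568 -0.00141847  0.00291278]
[305 151]
129 175 177 174 168 144 188 173  56  65  95  97  52  57  46  57  94 128 127 121 124 125 122 125 121
130 176 176 173 169 141 193 159  63  79 115 111  60  64  48  57  95 126 122 121 123 122 121 124 119
131 174 177 172 166 141 195 158  61  84 120 120  68  66  52  55  97 125 123 119 122 124 117 121 120
132 174 177 177 169 140 197 170  48  74  99 104  60  63  52  54  93 125 123 122 125 121 119 119 121
133 174 179 174 171 140 194 172  39  59  80  80  52  51  57  57 109 123 122 123 126 126 127 122 121
134 175 177 176 173 152 200 178  40  53  70  68  48  52  55  52 112 116 111 111 112 109 112 110 109
135 175 176 173 170 161 144 137  39  51  64  66  48  48  55  52 112 117 114 113 110 110 112 113 111
136 176 179 176 178 165  70 105  42  53  65  66  50  49  52  45 120 120 122 120 119 123 119 120 121
137 173 179 174 176 163  76 156  39  52  62  62  47  51  55  43 121 121 121 112 119 119 121 118 118
138 181 187 180 176 
[... 2891 characters left out ...]
 175 149 144 194 142 156 154 153 154 156 154 153 152 151 151  97 157 153 152 152 153 156
168 183 176 176 140 147 202 144 153 154 155 153 155 153 156 154 155 145 102 159 151 153 152 152 152
169 183 176 172 120 155 202 149 156 156 153 155 155 155 154 155 156 140 102 156 164 150 152 153 153
170 183 174 155 127 150 196 150 154 154 155 154 153 156 154 155 154 139 101 163 216 147 151 155 152
171 184 173 154 187 189 197 152 154 155 153 156 157 156 155 154 153 138  94 157 226 129 149 152 150
172 181 174 148 181 194 193 153 156 154 157 153 155 157 154 155 156 142  95 151 224 160 150 142 143
neck top [296.4 146.2] [314.  157.5]
cap top [293.8 138.9] [316.7 153.4]
cap bottom [293.9 145.4] [316.5 159.9]
```

>>> send_rows(
  rows=[
    [0, 0, -0.2, 0, 0, 0, -1],
    [0.03, -0.05, 0, 0, 0, 0, -1],
    [0, 0, 0, 0, 0, 0, -1],
    [0, 0, 0, 0, 0, 0, -1],
    [0, 0, 0.14, 0, 0, 0, -1],
    [0, 0, 0, 0, 0, 0, -1],
    [0, 0, 0, 0, 0, 0, -1],
    [0, 0, 0, 0, 0, 0, -1],
  ],
)

```text
t: 69.15
eef_pos: [636.3, -165.1, 171.1]
orientation: [0.01, 1.0, 0.0, -0.0]
ft_force: [0.2, -0.6, -1.3]
width: 47.2
grip_force: 63.2
```

>>> send_rows(
  rows=[
    [0, 0, 0.08, 0, 0, 0, -1],
    [0, 0, 0, 0, 0, 0, -1],
    [0, 0, 0, 0, 0, 0, -1],
  ],
)

```text
t: 69.45
eef_pos: [636.4, -165.2, 167.4]
orientation: [0.01, 1.0, 0.0, -0.0]
ft_force: [0.8, 0.1, 0.2]
width: 47.4
grip_force: 63.2
```

```bash
python3 -c "
from h import *
o=manip.observe();print(o['eef_pos'],o['ft_force'],o['moment'],o['width'])"
```

```text
[ 636.37551813 -165.1828148   167.39482846] [0.78837502 0.06978826 0.22207583] [ 0.01211491 -0.07948958  0.00949371] 47.40031146430705
```

>>> send_rows(
  rows=[
    [0, 0, 0.1, 0, 0, 0, -1],
    [0, 0, 0, 0, 0, 0, -1],
    [0, 0, 0, 0, 0, 0, -1],
  ],
)

```text
t: 69.75
eef_pos: [636.3, -165.2, 162.3]
orientation: [0.01, 1.0, 0.0, -0.0]
ft_force: [0.8, 0.4, -1.3]
width: 47.6
grip_force: 63.2
```

>>> send_rows(
  rows=[
    [0, 0, 0.06, 0, 0, 0, -1],
    [0, 0, 0, 0, 0, 0, -1],
    [0, 0, 0, 0, 0, 0, -1],
  ],
)

```text
t: 70.05
eef_pos: [637.6, -165.1, 161.9]
orientation: [0.01, 1.0, -0.0, 0.001]
ft_force: [-2.5, 0.5, 7.0]
width: 47.4
grip_force: 63.9
```

>>> send_rows(
  rows=[
    [0, 0, 0.08, 0, 0, 0, -1],
    [0, 0, 0, 0, 0, 0, -1],
    [0, 0, 0, 0, 0, 0, -1],
  ],
)

```text
t: 70.35
eef_pos: [638.6, -164.9, 161.8]
orientation: [0.01, 1.0, -0.001, 0.002]
ft_force: [-5.9, -0.3, 19.2]
width: 47.7
grip_force: 65.1
```

>>> send_rows(
  rows=[
    [0, 0, -0.12, 0, 0, 0, -1],
    [0, 0, 0, 0, 0, 0, 1],
    [0, 0, 0, 0, 0, 0, 1],
    [0, 0, 0, 0, 0, 0, 1],
    [0, 0, -0.4, 0, 0, 0, 1],
    [0, 0, -0.6, 0, 0, 0, 1],
    [0, 0, 0, 0, 0, 0, -1],
    [0, 0, 0, 0, 0, 0, -1],
    [0, 0, 0, 0, 0, 0, -1],
    [0, 0, 0, 0, 0, 0, -1],
  ],
)

```text
t: 71.35
eef_pos: [635.4, -165.3, 209.8]
orientation: [0.01, 1.0, 0.0, -0.001]
ft_force: [0.1, -0.8, 0.5]
width: 28.2
grip_force: 0.0
```

>>> send_rows(
  rows=[
    [-0.04, 0, 0.3, 0, 0, 0, -1],
    [0, 0, 0.3, 0, 0, 0, -1],
    [0, 0, 0, 0, 0, 0, -1],
    [0, 0, 0, 0, 0, 0, -1],
  ],
)

```text
t: 71.75
eef_pos: [637.6, -165.1, 180.0]
orientation: [0.01, 1.0, 0.0, -0.001]
ft_force: [-0.5, 0.1, 0.9]
width: 0.1
grip_force: 0.0
```

>>> send_rows(
  rows=[
    [0, 0, 0.1, 0, 0, 0, -1],
    [0, 0, 0, 0, 0, 0, -1],
    [0, 0, 0, 0, 0, 0, -1],
  ],
)

```text
t: 72.05
eef_pos: [638.6, -165.3, 176.8]
orientation: [0.01, 1.0, -0.0, 0.0]
ft_force: [-0.2, -0.2, -0.3]
width: 0.2
grip_force: 0.0
```

>>> send_rows(
  rows=[
    [0, 0, 0.08, 0, 0, 0, -1],
    [0, 0, 0, 0, 0, 0, -1],
    [0, 0, 0, 0, 0, 0, -1],
  ],
)

```text
t: 72.35
eef_pos: [640.0, -165.3, 176.4]
orientation: [0.01, 1.0, -0.001, 0.002]
ft_force: [-3.3, 0.4, 11.0]
width: -0.3
grip_force: 5.4
```

>>> send_rows(
  rows=[
    [0, 0, -0.5, 0, 0, 0, -1],
    [0, 0, -0.9, 0, 0, 0, -1],
    [0.5, 0, 0, 0, 0, 0, -1],
    [0.8, 0, 0, 0, 0, 0, -1],
    [0.8, 0, 0, 0, 0, 0, -1],
    [0.6, 0, 0, 0, 0, 0, -1],
    [0, 0, 0.6, 0, 0, 0, -1],
    [0, 0, 0.8, 0, 0, 0, -1],
    [0, 0, 0.8, 0, 0, 0, -1],
    [0, 0, 0.7, 0, 0, 0, -1],
    [0, 0, 0, 0, 0, 0, -1],
    [0, 0, 0, 0, 0, 0, -1],
  ],
)

```text
t: 73.55
eef_pos: [503.6, -162.3, 97.8]
orientation: [0.01, 1.0, 0.0, -0.0]
ft_force: [0.9, -0.5, 0.5]
width: 0.0
grip_force: 0.0
```

>>> send_rows(
  rows=[
    [-0.2, 0, 0, 0, 0, 0, -1],
    [-0.1, 0, 0, 0, 0, 0, -1],
    [0, 0, 0, 0, 0, 0, -1],
    [0, 0, 0, 0, 0, 0, -1],
  ],
)

```text
t: 73.95
eef_pos: [519.6, -163.0, 98.7]
orientation: [0.01, 1.0, -0.0, 0.001]
ft_force: [0.8, 0.3, 0.6]
width: 0.2
grip_force: 0.0
```

>>> send_rows(
  rows=[
    [-0.1, 0, 0, 0, 0, 0, -1],
    [0, 0, 0, 0, 0, 0, -1],
    [0, 0, 0, 0, 0, 0, -1],
  ],
)

```text
t: 74.25
eef_pos: [523.3, -163.1, 97.5]
orientation: [0.01, 1.0, -0.0, -0.0]
ft_force: [-0.0, -0.3, -0.5]
width: 0.1
grip_force: 0.4
```

>>> send_rows(
  rows=[
    [-0.08, 0, 0, 0, 0, 0, -1],
    [0, 0, 0, 0, 0, 0, -1],
    [0, 0, 0, 0, 0, 0, -1],
  ],
)

```text
t: 74.55
eef_pos: [523.7, -163.0, 96.8]
orientation: [0.01, 1.0, -0.0, -0.005]
ft_force: [-8.8, 0.4, 6.5]
width: -0.0
grip_force: 4.0
```

>>> send_rows(
  rows=[
    [0.35, 0, 0, 0, 0, 0, -1],
    [0, 0, -0.8, 0, 0, 0, -1],
    [0, 0, -1, 0, 0, 0, -1],
    [0, 0, -1, 0, 0, 0, -1],
    [0, 0, -1, 0, 0, 0, -1],
    [-0.7, 0, -0.8, 0, 0, 0, -1],
    [-0.9, 0, 0, 0, 0, 0, -1],
    [-0.9, 0, 0, 0, 0, 0, -1],
    [-0.9, 0, 0, 0, 0, 0, -1],
    [-0.9, 0, 0, 0, 0, 0, -1],
    [-0.4, 0, 0, 0, 0, 0, -1],
    [0, 0, 0, 0, 0, 0, -1],
  ],
)

```text
t: 75.75
eef_pos: [745.2, -165.9, 322.7]
orientation: [0.009, 1.0, 0.002, -0.0]
ft_force: [0.1, -0.1, -0.4]
width: 0.3
grip_force: 0.0
```

>>> send_rows(
  rows=[
    [0, 0, 0, 0, 0, 0, -1],
    [0, 0, 0, 0, 0, 0, -1],
    [0, 0, 0, 0, 0, 0, -1],
  ],
)

```text
t: 76.05
eef_pos: [742.1, -168.0, 326.1]
orientation: [0.01, 1.0, -0.001, 0.0]
ft_force: [-0.6, 0.0, 0.9]
width: -0.1
grip_force: 0.0
```

```bash
python3 - <<'E'
from h import *
np.set_printoptions(linewidth=250)
c=cam('wrist','w31');o=manip.observe();print(o['eef_pos'])
V=np.array(c['view']);print('cam',(-V[:3,:3].T@V[:3,3]).round(1))
g=cv2.cvtColor(c['color'],cv2.COLOR_RGB2GRAY)
for n,p in (('bottle +x top edge -y',[662.5,-190,153]),('+y',[662.5,-140,153]),('jaw face top mid',[664,-165,105]),('jaw corner -y',[664,-197,105]),('jaw +y',[664,-133,105]),('bottle -x edge',[612.5,-165,153]),('cap c',[637,-165,176])): print(n,proj(c,[p])[0].round(1))
u=proj(c,[[663,-165,130]])[0].astype(int)
cols=range(u[0]-48,u[0]+49,6)
print('cols',list(cols))
for r in range(u[1]-22,u[1]+26): print(r,[int(g[r,x]) for x in cols])
E
```

```text
[ 742.084361   -167.98324373  326.13550157]
cam [ 661.7 -167.5  468.9]
bottle +x top edge -y [288.7 105.7]
+y [354.2 104.3]
jaw face top mid [321.  106.7]
jaw corner -y [284.7 107.5]
jaw +y [357.4 105.9]
bottle -x edge [320.2  32.3]
cap c [321.1  66.1]
cols [273, 279, 285, 291, 297, 303, 309, 315, 321, 327, 333, 339, 345, 351, 357, 363, 369]
83 [180, 175, 161, 43, 44, 43, 43, 43, 45, 45, 44, 45, 46, 55, 221, 221, 242]
84 [178, 175, 165, 43, 45, 43, 44, 44, 44, 45, 45, 46, 47, 91, 221, 221, 241]
85 [179, 175, 179, 42, 45, 43, 43, 44, 45, 44, 44, 45, 46, 148, 221, 221, 241]
86 [179, 176, 181, 43, 44, 43, 44, 44, 44, 44, 45, 45, 46, 216, 221, 221, 242]
87 [179, 175, 181, 43, 43, 44, 44, 43, 44, 44, 45, 45, 46, 222, 221, 221, 241]
88 [178, 176, 181, 43, 42, 43, 43, 44, 45, 44, 44, 44, 46, 222, 222, 221, 242]
89 [179, 176, 180, 42, 43, 42, 43, 44, 45, 44, 44, 45, 47, 222, 222, 221, 242]
90 [179, 176, 180, 39, 43, 42, 42, 44, 44, 43, 44, 44, 46, 222, 222, 220, 242]
91 [179, 176, 180, 30, 42, 43, 43, 43, 43, 43, 44, 44, 45, 222, 222, 220, 241]
92 [179, 176, 180, 79, 42, 42, 43, 43, 42, 43, 
[... 2642 characters left out ...]
 174, 228, 231, 231, 233, 220, 141, 145, 111, 234, 229, 231, 228, 234]
124 [242, 233, 182, 175, 234, 231, 231, 233, 220, 141, 145, 111, 234, 229, 231, 227, 235]
125 [242, 233, 182, 175, 235, 231, 231, 233, 220, 141, 145, 110, 231, 229, 231, 227, 235]
126 [242, 233, 181, 236, 235, 231, 231, 234, 221, 142, 229, 109, 230, 230, 233, 230, 236]
127 [158, 143, 117, 170, 235, 163, 164, 167, 161, 142, 156, 126, 194, 169, 178, 176, 184]
128 [142, 139, 138, 144, 186, 144, 144, 144, 144, 144, 142, 148, 166, 146, 151, 150, 150]
129 [164, 161, 146, 145, 153, 146, 148, 146, 144, 145, 147, 146, 149, 147, 149, 149, 147]
130 [169, 169, 162, 164, 149, 146, 148, 146, 144, 145, 147, 146, 146, 148, 150, 148, 147]
```

>>> send_rows(
  rows=[
    [0.5, -0.2, 0, 0, 0, 0, -1],
    [0.8, -0.31, 0, 0, 0, 0, -1],
    [0.8, -0.31, 0, 0, 0, 0, -1],
    [0.8, -0.31, 0, 0, 0, 0, -1],
    [0.8, -0.31, 0, 0, 0, 0, -1],
    [0.8, -0.31, 0, 0, 0, 0, -1],
    [0.8, -0.31, 0, 0, 0, 0, -1],
    [0.5, -0.17, 0, 0, 0, 0, -1],
    [0, 0, 0, 0, 0, 0, -1],
    [0, 0, 0, 0, 0, 0, -1],
    [0, 0, 0, 0, 0, 0, -1],
  ],
)

```text
t: 77.2
eef_pos: [451.7, -272.2, 325.7]
orientation: [0.009, 1.0, -0.0, 0.001]
ft_force: [0.5, -1.0, -0.3]
width: 0.3
grip_force: 0.0
```

```bash
python3 - <<'E'
from h import *
c=cam('wrist','w32');o=manip.observe();print(o['eef_pos'],o['orientation'])
a=c['color'].max(2);u=proj(c,[[494,-273,118]])[0];print(u)
x,y=u.astype(int)
for r in range(y-22,y+26,2): print(r,''.join('#' if v<32 else('+' if v<60 else '.') for v in a[r,x-40:x+60]))
t=np.linspace(0,6.28,60);q=proj(c,np.c_[494+13*np.cos(t),-273+13*np.sin(t),0*t+118]);print(q.min(0),q.max(0))
E
```

```text
[ 451.98254182 -271.93750573  325.57987531] [8.57381304e-03 9.99963043e-01 5.30480049e-05 6.31378300e-04]
[319.07791058 240.64590556]
218 .................+++++++............................................................................
220 .................+++++++++..........................................................................
222 .................+++++++++++++......................................................................
224 .................+++++++++++++......................................................................
226 .................+++++++++++++......................................................................
228 .................+++++++++++++.....++++++++++.......................................................
230 .................+++++++++++++..++++++++++++++++++..................................................
232 .................++++++++++++++++++++++++++++++++++.................................................
234 .................+++++++++++++++++++++++++++++++++++................................................
236 .................
[... 909 characters left out ...]
..............
254 ..................+...+++...........++++++++........................................................
256 ..................+....++...........................................................................
258 ..................++................................................................................
260 ..................++.........+....+.................................................................
262 ..................+.................................................................................
264 ..................++...........+....................................................................
[305.30497105 227.51070891] [332.84569607 253.50538213]
```

>>> send_rows(
  rows=[
    [0, -0.02, 0.6, 0, 0, 0, -1],
    [0, 0, 0.9, 0, 0, 0, -1],
    [0, 0, 0.9, 0, 0, 0, -1],
    [0, 0, 0.9, 0, 0, 0, -1],
    [0, 0, 0.7, 0, 0, 0, -1],
    [0, 0, 0.36, 0, 0, 0, -1],
    [0, 0, 0, 0, 0, 0, -1],
    [0, 0, 0, 0, 0, 0, -1],
  ],
)

```text
t: 78.05
eef_pos: [452.6, -273.9, 108.3]
orientation: [0.009, 1.0, -0.0, 0.001]
ft_force: [0.0, 0.0, 0.2]
width: -0.1
grip_force: 0.0
```

>>> send_rows(
  rows=[
    [-0.3, 0, 0, 0, 0, 0, -1],
    [-0.3, 0, 0, 0, 0, 0, -1],
    [-0.3, 0, 0, 0, 0, 0, -1],
    [-0.2, 0, 0, 0, 0, 0, -1],
    [-0.2, 0, 0, 0, 0, 0, -1],
    [-0.08, 0, 0, 0, 0, 0, -1],
    [0, 0, 0, 0, 0, 0, -1],
    [0, 0, 0, 0, 0, 0, -1],
  ],
)

```text
t: 78.85
eef_pos: [519.6, -275.5, 107.2]
orientation: [0.01, 1.0, -0.0, 0.0]
ft_force: [-1.6, 0.2, 0.4]
width: 0.0
grip_force: 0.7
```

>>> send_rows(
  rows=[
    [-0.08, 0, 0, 0, 0, 0, -1],
    [0, 0, 0, 0, 0, 0, -1],
    [0, 0, 0, 0, 0, 0, -1],
  ],
)

```text
t: 79.15
eef_pos: [519.9, -275.4, 106.6]
orientation: [0.01, 1.0, 0.0, -0.004]
ft_force: [-8.2, -0.2, 7.2]
width: -0.0
grip_force: 4.2
```

>>> send_rows(
  rows=[
    [-0.06, 0, 0, 0, 0, 0, -1],
    [0, 0, 0, 0, 0, 0, -1],
    [0, 0, 0, 0, 0, 0, -1],
  ],
)

```text
t: 79.45
eef_pos: [520.1, -275.4, 106.5]
orientation: [0.01, 1.0, 0.0, -0.008]
ft_force: [-14.5, 1.1, 11.7]
width: -0.5
grip_force: 7.2
```

>>> send_rows(
  rows=[
    [0.3, 0, 0, 0, 0, 0, -1],
    [0.5, 0, 0, 0, 0, 0, -1],
    [0, 0, -0.8, 0, 0, 0, -1],
    [0, 0, -0.9, 0, 0, 0, -1],
    [0, 0, -0.9, 0, 0, 0, -1],
    [0, 0, -0.9, 0, 0, 0, -1],
    [0, 0, -0.9, 0, 0, 0, -1],
    [0, 0, 0, 0, 0, 0, -1],
    [0, 0, 0, 0, 0, 0, -1],
    [0, 0, 0, 0, 0, 0, -1],
    [0, 0, 0, 0, 0, 0, -1],
    [0, 0, 0, 0, 0, 0, -1],
  ],
)

```text
t: 80.65
eef_pos: [486.0, -274.6, 325.5]
orientation: [0.01, 1.0, 0.001, -0.001]
ft_force: [-0.0, 0.5, 0.7]
width: -0.1
grip_force: 0.0
```

```bash
python3 - <<'E'
from nuts import *
c=cam('wrist','w33');s=cam('side','s33');o=manip.observe();print(o['eef_pos'],o['t'])
a=c['color'].max(2);x,y=proj(c,[[547,-274,118]])[0].astype(int)
for r in range(y-24,y+24,4): print(r,''.join('#' if v<32 else('+' if v<60 else '.') for v in a[r,x-40:x+40:2]))
t=np.linspace(0,6.28,60);q=proj(c,np.c_[547+13*np.cos(t),-274+13*np.sin(t),0*t+118]);print(x,y,q.min(0),q.max(0))
A=cv2.imread('pics/s27.png').astype(int);B=cv2.imread('pics/s33.png').astype(int)
print('funnel/jar diff since replaced',(abs(A-B)[255:320,255:305].max(2)>40).sum())
a=B.max(2)
print('cap in side:');
for r in range(136,172,2): print(r,''.join('#' if v<75 else('+' if v<130 else '.') for v in a[r,284:326]))
for nm,R,z in(('cap top',25,176),('cap bottom',25,158)):
    q=proj(s,np.c_[637.5+R*np.cos(t),-163+R*np.sin(t),0*t+z]);print(nm,q.min(0).round(1),q.max(0).round(1))
[print(n) for n in nuts(s) if 350<n[0][0]<900 and n[0][1]>-100]
E
```

```text
[ 486.36063261 -274.63534401  326.09467595] 80.75
235 .........+++++++........................
239 .........+++++++........................
243 .........+++++++....+..+................
247 ................+++++++++...............
251 ...............+++++++.+++..............
255 ..............++++........+.............
259 ..............+++.........+.............
263 ...............+++.......+..............
267 .................+++++++................
271 ........................................
275 ........................................
279 ........................................
320 259 [306.89178011 247.05334081] [334.01609215 272.27909313]
funnel/jar diff since replaced 8
cap in side:
136 .......#++.+++++.++++..+++...++...+++...++
138 .......++.................................
140 ..........................................
142 ..........................................
144 ................+######+++................
146 ............+################+............
148 ...........####################...........
150 ..........######################..........
152 ..........######################+.........
154 .........+######################..........
156 .........+######################+.........
158 ......+...+#####################+.........
160 .....+.....+##################+.+.........
162 .....+.......+##############...++.........
164 ....................++++.......++.........
166 ....+..........................++.........
168 ..............................+++.........
170 ...+..........................+++.........
cap top [294.1 143.3] [316.8 157.8]
cap bottom [294.2 149.6] [316.6 164.2]
```

```bash
python3 -c "
from plant import manip
print(manip.hand_in())"
```

```text
the job is handed in; nothing more can be done
None
```

I handed the job in at about 81 s; `hand_in` gave no verdict. My last camera and force checks indicated that the bottle is clamped, all three nuts found are inside it, the funnel is back in its jar, the cap is fully down and the switch is on.

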